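# Hang the coffee mugs on the door hooks of the table cabinet

## Task

Swing the catch with the red post on the cabinet's roof clear, open the right-hand door (seen from the robot) wide, and only then open the left-hand door, held shut by the right one's cover strip, wide too; leave both open so the mugs can air. Then hang every mug by its handle on the brass hooks inside the doors, white mugs on the left-hand door and blue mugs on the right-hand door, one mug per hook; there may be one or two of each colour. Leave the bowl, the canister and the coaster where they are.

Things in the scene. Friction and masses are not known exactly. Their poses are not given: they have to be found in the camera images.
- cabinet: Fixed wooden cabinet, 130 deep (x) x 360 wide (y) x 198 mm high; origin at the centre of its underside, own x points away from the robot into the cabinet, y left, z up. Its two door leaves (16 thick, 176 wide, 12 to 198 mm above the table) lie on its front, outer faces 81 mm in front of the origin. Its place and yaw vary.
- latch (a joint): Steel catch on the roof, on a vertical pivot at x -20, y -90 mm in the cabinet's frame. 0 (to 0.12 at the start): its hooked end lies in front of the pin on top of the right-hand door and blocks it; positive: the hooked end swings to the right (counter-clockwise from above), clear of the pin from 0.4, stop at 1.5. Takes about 0.04 N m; stays where left.
- latch_post (a point): On the axis of the catch's red upright post (14 mm diameter, 8 to 60 mm above the roof), 46 mm above the roof, 47 mm from the pivot's axis. The catch's flat parts reach 15 mm and the door's pin (8 mm thick, about 14 mm from the post) 20 mm above the roof. Push or pinch the post from above and move it round the pivot.
- door_r (a joint): The right-hand leaf (seen from the robot): 0 = shut, positive = opened towards the robot (counter-clockwise from above), stop at 1.6 rad. Hinge friction about 0.08 N m; it stays where it is left. It carries the dark cover strip that overlaps the other leaf by 13 mm, so it must open first; the catch holds it shut.
- door_r_handle (a point): Point 165 mm above the table on the right-hand leaf's handle: an upright round steel bar, about 10 mm thick, about 97 to 187 mm above the table, 35 mm off the leaf's outer face, 131 mm from the hinge along the leaf, 45 mm from the free edge. Axes as the leaf: x from outer to inner face, z up.
- door_r_hinge (a point): Point on the right-hand leaf's vertical hinge axis (the outer edge of its outer face), 165 mm above the table.
- hook_r1 (a point): Brass hook inside the right-hand leaf, 45 mm from its hinge: a level prong 7 mm thick, 85 mm out from the inner face, then turned up 17 mm. This point: on the prong's axis, 60 mm from the face, 168 mm above the table; x along the prong to its tip, y away from the hinge, z up. Fill it before hook 2, whose mug would be in the way.
- hook_r2 (a point): Brass hook inside the right-hand leaf, 135 mm from its hinge: a level prong 7 mm thick, 85 mm out from the inner face, then turned up 17 mm. This point: on the prong's axis, 60 mm from the face, 168 mm above the table; x along the prong to its tip, y away from the hinge, z up.
- door_l (a joint): The left-hand leaf (seen from the robot): 0 = shut, positive = opened towards the robot (clockwise from above), stop at 1.6 rad. Hinge friction about 0.08 N m; it stays where it is left. The cover strip of the right-hand leaf lies in front of its edge and holds it shut, so open that leaf first.
- door_l_handle (a point): Point 165 mm above the table on the left-hand leaf's handle: an upright round steel bar, about 10 mm thick, about 97 to 187 mm above the table, 35 mm off the leaf's outer face, 131 mm from the hinge along the leaf, 45 mm from the free edge. Axes as the leaf: x from outer to inner face, z up.
- door_l_hinge (a point): Point on the left-hand leaf's vertical hinge axis (the outer edge of its outer face), 165 mm above the table.
- hook_l1 (a point): Brass hook inside the left-hand leaf, 45 mm from its hinge: a level prong 7 mm thick, 85 mm out from the inner face, then turned up 17 mm. This point: on the prong's axis, 60 mm from the face, 168 mm above the table; x along the prong to its tip, y towards the hinge, z up. Fill it before hook 2, whose mug would be in the way.
- hook_l2 (a point): Brass hook inside the left-hand leaf, 135 mm from its hinge: a level prong 7 mm thick, 85 mm out from the inner face, then turned up 17 mm. This point: on the prong's axis, 60 mm from the face, 168 mm above the table; x along the prong to its tip, y towards the hinge, z up.
- white1: A white porcelain mug, empty, may be absent: 62 mm outer diameter, 74 high, wall 4, about 170 g; stands upright on the table beside the cabinet. Origin at the centre of its underside, z up its axis, x towards its handle.
- white1_loop (a point): Centre of this mug's handle hole (24 wide x 42 high mm, running along the mug's y), 43 mm from the axis, 35 mm above the underside; the 9 mm thick handle reaches 64 mm from the axis. To hang: upright, handle towards the hinge, pass the hole over the hook's upturned tip and 25 mm on along the prong, lower, let go; it swings down and hangs tipped. Axes as the mug.
- white2: A white porcelain mug, empty, may be absent: 62 mm outer diameter, 74 high, wall 4, about 170 g; stands upright on the table beside the cabinet. Origin at the centre of its underside, z up its axis, x towards its handle.
- white2_loop (a point): Centre of this mug's handle hole (24 wide x 42 high mm, running along the mug's y), 43 mm from the axis, 35 mm above the underside; the 9 mm thick handle reaches 64 mm from the axis. To hang: upright, handle towards the hinge, pass the hole over the hook's upturned tip and 25 mm on along the prong, lower, let go; it swings down and hangs tipped. Axes as the mug.
- blue1: A blue porcelain mug, empty, may be absent: 62 mm outer diameter, 74 high, wall 4, about 170 g; stands upright on the table beside the cabinet. Origin at the centre of its underside, z up its axis, x towards its handle.
- blue1_loop (a point): Centre of this mug's handle hole (24 wide x 42 high mm, running along the mug's y), 43 mm from the axis, 35 mm above the underside; the 9 mm thick handle reaches 64 mm from the axis. To hang: upright, handle towards the hinge, pass the hole over the hook's upturned tip and 25 mm on along the prong, lower, let go; it swings down and hangs tipped. Axes as the mug.
- blue2: A blue porcelain mug, empty, may be absent: 62 mm outer diameter, 74 high, wall 4, about 170 g; stands upright on the table beside the cabinet. Origin at the centre of its underside, z up its axis, x towards its handle.
- blue2_loop (a point): Centre of this mug's handle hole (24 wide x 42 high mm, running along the mug's y), 43 mm from the axis, 35 mm above the underside; the 9 mm thick handle reaches 64 mm from the axis. To hang: upright, handle towards the hinge, pass the hole over the hook's upturned tip and 25 mm on along the prong, lower, let go; it swings down and hangs tipped. Axes as the mug.
- bowl: Yellow plastic bowl, 104 mm across, 45 high; leave alone. Origin at the centre of its underside.
- canister: Steel sugar canister with cap, 72 mm across, 103 high; leave alone. Origin at the centre of its underside.
- coaster: Round hard silicone coaster, 96 mm across, 6 thick; leave alone. Origin at the centre of its underside.
Not all that is in view belongs to the job. Leave any green or turquoise look-alike of the blue2 alone.

How it is judged:
By the outcome, as a careful person would: the job done as asked, in the order asked, and still so for the second after the job is handed in, with the robot touching nothing.
Of white1, white2 only 1 to 2 are there at a start; the rules pass over those that are not, and their reading is None.
Of blue1, blue2 only 1 to 2 are there at a start; the rules pass over those that are not, and their reading is None.
At some moment in a run one of white1, white2, blue1, blue2 may be knocked a few centimetres aside while the robot is not near it.
It also fails if it takes over 210 s, if anything falls off the work surface, if the arm or the gripper's body presses on something with over 40 N, if the wrist force passes 120 N, or if a joint passes its speed limit or range.

## Robot

A 6-joint arm with a two-finger parallel gripper is mounted at the origin on the work surface. World frame = base frame: x ahead of the robot, y to its left, z up, the work surface at z = 0. Lengths are in mm, angles in rad, forces in N, time in s.
With the tool pointing down it reaches from about 225 to 725 mm from the base axis. Payload 3.1 kg.
Tool frame: the origin (TCP) lies midway between the tips of the shut fingers; the grasp point (between the pads) lies 19 mm behind it (robot.grip_depth is the distance from the TCP to the grasp point, in mm); z points along the fingers, y is the line along which they close (so a half turn about z gives the same grasp; the last joint's range is limited). The gripper opens to 85 mm and grips with 20 to 120 N. Pads are 22 mm wide; open, the fingers measure 114 mm over their backs; the gripper's body (76 mm by 85 mm) begins 54 mm behind the grasp point. The pads swing forward as they close: fully open they stand 13 mm farther back than shut.
Start: joints at [1.084, 0.048, 0.099, 1.622, 0, 1.443], TCP at [184.361, 491.557, 231.312] pointing down, gripper open.
Joint ranges: [-2.91, 2.91], [-0.99, 1.94], [-1.21, 1.42], [-2.12, 2.29], [-1.49, 1.47], [-3.14, 3.14]. Speed limits (rad/s): [2.79, 2.79, 3.14, 3.14, 3.14, 3.14].

## Interface

Orientations are given as a 3x3 rotation matrix whose columns are the frame's x, y, z axes.
In Python, from cell import robot, optics gives the robot as it stands.
- The arm moves only by the tool move_arm, never from a script. Its argument "moves" is a list of rows, each a list of 7 numbers: the shift along the world's x, y, z in cm, then the turn, a rotation vector about the world's x, y, z in degrees, then the closure in counts, from 0 (fully open) to 255 (shut). A call has 1 to 5 rows; each row shifts and turns the commanded pose from where the row before left it; what a row does not reach is not made up. A row lasts 1/12 s, in which the tool goes at most 41.7 mm and 7.16 degrees, less where a joint would pass 70% of its speed; a pose out of reach is approached as far as the arm can. A call with a gripper value outside its range is refused whole. The fingers move at their own pace and stop on an object; "newtons" is the grip in N (left out, the last holds). Time passes only in rows, so rows that do not move let the fingers close. It gives the time, the measured TCP pose, the force, the opening and the grip force at its end, in the units of the state.
- robot.state(): the state, without advancing time (a new reading comes with each control period).
- optics.read_camera(name): name is "scene" or "side" or "wrist"; returns the picture (480x640x3 uint8, red, green, blue); there is no depth.
- optics.camera_params(name): a dict with "mtx" (3x3 intrinsics, pixels), "rvec" (rotation vector, rad) and "tvec" (3), from world to camera coordinates, as OpenCV has them; the wrist camera has in their place "mount" (4x4, takes a point from camera to tool coordinates, whose origin is the TCP and whose axes are the flange's). Camera axes: x right, y down, z forward; pixel columns grow to the right and rows downward; lengths in mm; the calibration is good to about 2 mm. A picture is of the moment at which its call begins: read the wrist's pose just before it. camera_params takes no time and is no camera call.
- robot.finish_job(): hands the job in; it is judged then, once.
The state is a dict: "clock": time; "joints": joint angles; "joint_vel": joint speeds; "effort": joint torques, N m; "eef_pos": TCP position; "eef_rot": TCP orientation; "wrist_force": force on the tool from outside, world axes, zero at the start; "wrist_torque": the same for the moment, N m; "opening": finger opening in mm; "gripper_force": force on a finger pad.
Only numpy, scipy, OpenCV 4.12 (cv2) and the standard library are available. Lean on these libraries where they do the work, as an engineer would, in place of code of your own. Each camera call takes 0.05 s, during which the arm holds its last target. There are 200 camera calls.

## Working session

There is one attempt and no reset: what is moved stays moved. The work goes in short steps, Python scripts to look and compute and a tool call to move; the robot and the scene stay as the last step left them, time stands still between calls to the robot, and variables do not carry over. Pictures are saved under pics/ and viewed, at most 14 in all, crops included, and the job is handed in when it is done.

Besides the shell and the picture viewer there is one more tool, called after "Call:" by a JSON object that holds its "fn" and its "kwargs". move_arm: Moves the arm, as the interface text tells. Its arguments: {"type":"object","properties":{"moves":{"type":"array","items":{"type":"array","items":{"type":"number"}}},"newtons":{"type":"number"}},"required":["moves"]}

```bash
ls; mkdir -p pics
python3 - <<'E'
from cell import robot, optics
import cv2,numpy as np
a=[optics.read_camera(n) for n in("scene","side")]
for n,i in zip(("scene","side"),a): cv2.imwrite(f"pics/{n}0.png",i[:,:,::-1])
for n in("scene","side","wrist"):
    p=optics.camera_params(n);print(n,{k:np.round(v,3).tolist() for k,v in p.items()})
print(robot.state())
E
```

```text
pics
scene {'mtx': [[562.277, 0.0, 317.64], [0.0, 562.277, 229.265], [0.0, 0.0, 1.0]], 'rvec': [1.789, 1.33, -0.701], 'tvec': [-228.027, -137.879, 1922.427]}
side {'mtx': [[441.454, 0.0, 320.245], [0.0, 441.454, 239.542], [0.0, 0.0, 1.0]], 'rvec': [2.24, -0.238, 0.115], 'tvec': [-505.922, 260.014, 1082.459]}
wrist {'mtx': [[428.473, 0.0, 313.438], [0.0, 428.473, 235.266], [0.0, 0.0, 1.0]], 'mount': [[0.001, -0.949, -0.315, 80.974], [1.0, 0.001, 0.002, -0.739], [-0.001, -0.315, 0.949, -142.744], [0.0, 0.0, 0.0, 1.0]]}
{'clock': 0.1, 'joints': array([ 1.08419824e+00,  4.87188051e-02,  9.77443005e-02,  1.62201395e+00,
       -5.33258845e-05,  1.44296505e+00]), 'joint_vel': array([ 0.0002464 , -0.00325026,  0.00314705,  0.0014753 , -0.00187333,
       -0.00073877]), 'effort': array([ 3.17060243e-03, -3.39850295e+01,  3.20936358e+01,  1.58140424e-02,
       -1.81859959e-04, -6.76913885e-06]), 'eef_pos': array([184.11586176, 491.05627629, 230.20720273]), 'eef_rot': array([[-9.36330444e-01,  3.51118702e-01, -9.77948841e-04],
       [ 3.51119991e-01,  9.36328415e-01, -1.96261917e-03],
       [ 2.26568992e-04, -2.18103747e-03, -9.99997596e-01]]), 'wrist_force': array([ 0.09496114, -0.28157092, -0.90058362]), 'wrist_torque': array([0.00035493, 0.03480302, 0.01246214]), 'gripper_force': 0.0, 'opening': 85.34166293697105}
```

View pics/scene0.png

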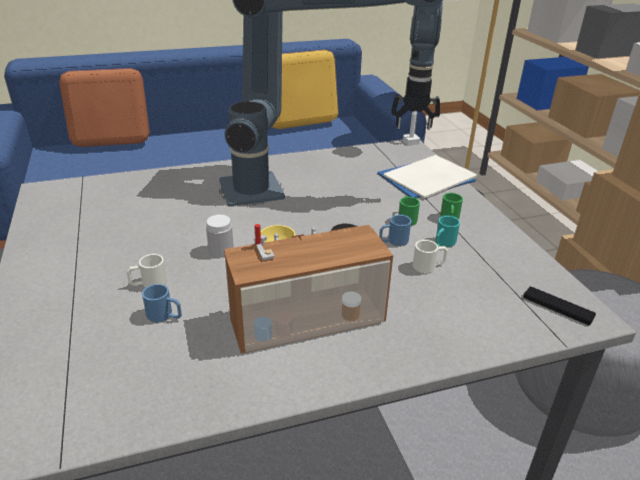

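View pics/side0.png

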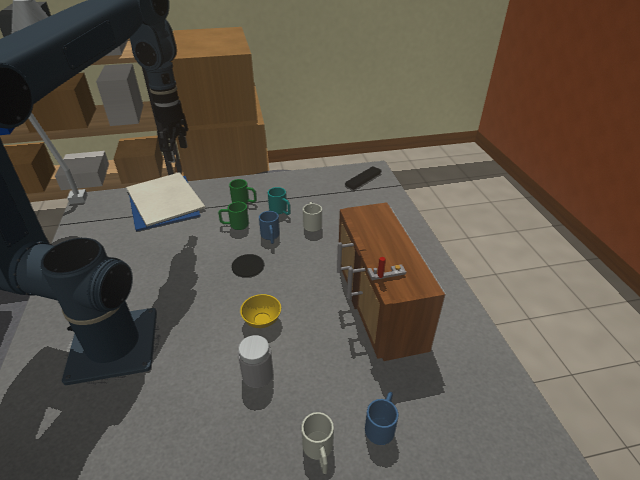

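The scene camera looks at the robot from behind the cabinet, so its right is +y. The latch post is at scene (257,232) and side (381,265). At −y there is a white mug at scene (152,270) and side (318,432), and a blue one at scene (157,302) and side (382,420). At +y there is a blue mug at scene (400,231) and side (270,225), and a white one at scene (427,256) and side (313,217). The green and turquoise mugs are decoys.

```bash
cat > h.py <<'E'
import cv2,numpy as np
from cell import robot,optics
from scipy.spatial.transform import Rotation as R
def cam(n,st=None):
    p=optics.camera_params(n);K=np.array(p["mtx"])
    if n!="wrist":
        Rm=cv2.Rodrigues(np.array(p["rvec"]))[0];return K,Rm,np.array(p["tvec"]).ravel()
    T=np.eye(4);st=st or robot.state();T[:3,:3]=st["eef_rot"];T[:3,3]=st["eef_pos"]
    M=np.linalg.inv(T@np.array(p["mount"]));return K,M[:3,:3],M[:3,3]
def proj(c,P):
    K,Rm,t=c;q=(np.atleast_2d(P)@Rm.T+t)@K.T;return q[:,:2]/q[:,2:]
def plane(c,uv,z):
    K,Rm,t=c;uv=np.atleast_2d(uv).astype(float);d=np.c_[uv,np.ones(len(uv))]@np.linalg.inv(K).T@Rm
    o=-Rm.T@t;return o+d*((z-o[2])/d[:,2])[:,None]
def Rz(a): return R.from_euler('z',a).as_matrix()
E
python3 - <<'E'
from h import *
s,d=cam("scene"),cam("side")
print("roof scene",plane(s,[(226,252),(377,231),(391,259),(232,279)],198).round(0).tolist())
print("roof side",plane(d,[(340,209),(386,204),(442,294),(379,311)],198).round(0).tolist())
print("mug rims scene",plane(s,[(152,260),(157,292),(400,220),(427,246)],74).round(0).tolist())
print("mug rims side",plane(d,[(318,425),(382,410),(270,217),(313,209)],74).round(0).tolist())
a,b=cv2.imread("pics/scene0.png"),cv2.imread("pics/side0.png")
t=lambda i,x,y,w,h:cv2.resize(i[y:y+h,x:x+w],(400,300),interpolation=2)
m=np.vstack([np.hstack([t(a,210,215,200,150),t(b,290,190,200,150)]),np.hstack([t(a,110,235,100,75) *1,t(a,370,190,100,75+15)[:300]])])
cv2.imwrite("pics/m0.png",m)
E
```

```text
roof scene [[632.0, -179.0, 198.0], [642.0, 183.0, 198.0], [758.0, 169.0, 198.0], [733.0, -184.0, 198.0]]
roof side [[610.0, 176.0, 198.0], [739.0, 173.0, 198.0], [746.0, -177.0, 198.0], [599.0, -195.0, 198.0]]
mug rims scene [[439.0, -345.0, 74.0], [574.0, -342.0, 74.0], [430.0, 353.0, 74.0], [573.0, 368.0, 74.0]]
mug rims side [[439.0, -344.0, 74.0], [569.0, -340.0, 74.0], [433.0, 351.0, 74.0], [573.0, 365.0, 74.0]]
```

View pics/m0.png

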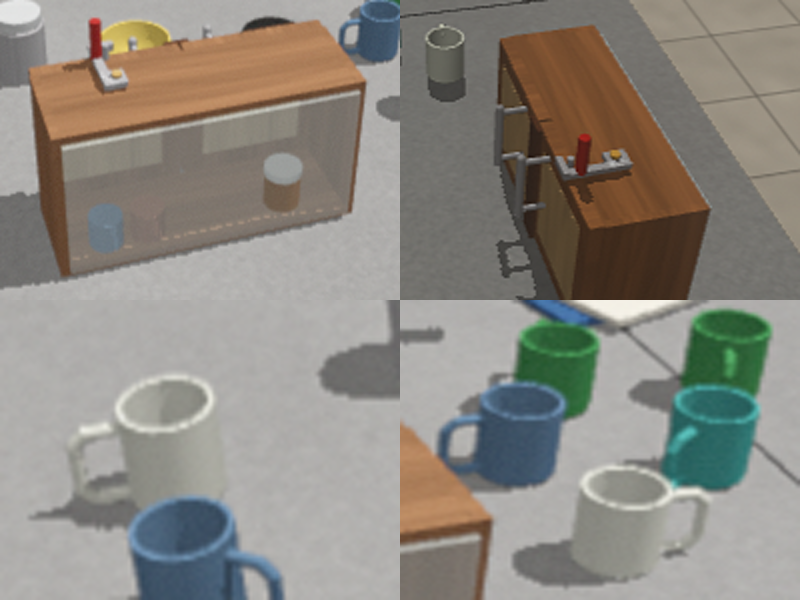

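Run:
```python
from h import *
from scipy.optimize import least_squares as ls
s,d=cam("scene"),cam("side")
ps=[(235,284),(391.5,259),(225,250),(370,226)];pd=[(444.5,294.5),(389,203),(382.5,302.5),(340,209)]
print(plane(s,ps,198).round(0).tolist(),plane(d,pd,198).round(0).tolist())
for xf in(-65,-81):
  L=np.array([[65,-180,198],[65,180,198],[xf,-180,198],[xf,180,198]])
  for nm,cs in(("both",((s,ps),(d,pd))),("s",((s,ps),)),("d",((d,pd),))):
    f=lambda v:np.concatenate([(proj(c,L@Rz(v[2]).T+[v[0],v[1],0])-p).ravel() for c,p in cs])
    r=ls(f,[680,0,0],x_scale=[10,10,.1]);print(xf,nm,r.x.round(3),r.fun.round(1))
# post top z=258: scene (257,226)... side
for n,c,uv in(("s",s,(210+95/2,215+19/2)),("d",d,(290+184/2,190+136/2))): print(n,plane(c,uv,258).round(0))
print("pivot",plane(d,(398.5,267),212),plane(s,(210+118/2,215+74/2),212))
# handles: top z=187 side
print("handles side",plane(d,[(290+99/2,190+107/2),(290+119/2,190+156/2)],187).round(0).tolist())
# mug handle ends (mid-height 35 outermost z~35)
print("hnd scene",plane(s,[(110+75/4,235+(465-300)/4),(110+275/4,235+ (575-300)/4),(370+(445-400)/4,190+(455-300)*.3),(370+(703-400)/4,190+(530-300)*.3)],35).round(0).tolist())
```

```text
[[751.0, -181.0, 198.0], [758.0, 170.0, 198.0], [623.0, -180.0, 198.0], [617.0, 175.0, 198.0]] [[751.0, -180.0, 198.0], [749.0, 176.0, 198.0], [613.0, -174.0, 198.0], [610.0, 176.0, 198.0]]
-65 both [ 6.82218e+02 -1.28700e+00 -1.00000e-03] [-0.7 -1.2  1.7 -3.3 -1.  -1.4  1.6 -0.1 -1.3  0.7 -0.9 -0.5  2.7  2.2
  2.4 -0.9]
-65 s [ 6.86556e+02 -3.31100e+00  3.00000e-03] [-1.1  0.4  1.7 -2.2 -1.6 -0.1  1.3  0.8]
-65 d [ 6.81061e+02  6.56000e-01 -2.00000e-03] [-2.2  0.2 -1.4 -0.9  1.8  1.6  1.9 -1.3]
-81 both [689.992  -1.182  -0.   ] [ 0.1  1.1  3.2 -1.4 -1.5 -3.4  0.3 -1.9  2.1  0.1  1.8 -0.9 -1.   2.7
 -0.6 -0.6]
-81 s [ 6.93116e+02 -3.29200e+00 -3.00000e-03] [-0.8  2.   2.9 -0.3 -2.2 -2.7  0.2 -1. ]
-81 d [6.89452e+02 1.49300e+00 2.00000e-03] [ 1.5 -0.9  1.1 -1.4 -1.4  1.9 -1.2 -1. ]
s [[ 631. -105.  258.]]
d [[ 630. -103.  258.]]
pivot [[677.56176795 -90.98801144 212.        ]] [[677.28393617 -90.61300099 212.        ]]
handles side [[576.0, 47.0, 187.0], [577.0, -45.0, 187.0]]
hnd scene [[439.0, -408.0, 35.0], [584.0, -297.0, 35.0], [442.0, 293.0, 35.0], [594.0, 420.0, 35.0]]
```

Call:
{"fn": "move_arm", "kwargs": {"moves": [[2.23, -2.975, 1, 0, 0, 1.03, 150], [2.23, -2.975, 1, 0, 0, 1.03, 150], [2.23, -2.975, 1, 0, 0, 1.03, 150], [2.23, -2.975, 1, 0, 0, 1.03, 150], [2.23, -2.975, 1, 0, 0, 1.03, 150]]}}

```text
clock: 0.52
eef_pos: [296.2, 341.3, 281.2]
eef_rot: [[-0.965, 0.264, -0.001], [0.264, 0.965, -0.001], [0.0, -0.001, -1.0]]
wrist_force: [0.1, -0.1, 0.1]
opening: 35.8
gripper_force: 0.0
```

Call:
{"fn": "move_arm", "kwargs": {"moves": [[2.23, -2.975, 1, 0, 0, 1.03, 150], [2.23, -2.975, 1, 0, 0, 1.03, 150], [2.23, -2.975, 1, 0, 0, 1.03, 150], [2.23, -2.975, 1, 0, 0, 1.03, 150], [2.23, -2.975, 1, 0, 0, 1.03, 150]]}}

```text
clock: 0.93
eef_pos: [407.9, 192.4, 331.4]
eef_rot: [[-0.984, 0.177, -0.0], [0.177, 0.984, -0.0], [0.0, -0.0, -1.0]]
wrist_force: [0.5, 0.3, -0.5]
opening: 35.7
gripper_force: 0.0
```

Call:
{"fn": "move_arm", "kwargs": {"moves": [[2.23, -2.975, 0, 0, 0, 1.03, 150], [2.23, -2.975, 0, 0, 0, 1.03, 150], [2.23, -2.975, 0, 0, 0, 1.03, 150], [2.23, -2.975, 0, 0, 0, 1.03, 150], [2.23, -2.975, 0, 0, 0, 1.03, 150]]}}

```text
clock: 1.35
eef_pos: [519.5, 43.6, 330.8]
eef_rot: [[-0.996, 0.088, -0.001], [0.088, 0.996, 0.0], [0.001, 0.0, -1.0]]
wrist_force: [0.3, 0.6, 0.2]
opening: 35.1
gripper_force: 0.0
```

Call:
{"fn": "move_arm", "kwargs": {"moves": [[2.23, -2.975, 0, 0, 0, 1.03, 150], [2.23, -2.975, 0, 0, 0, 1.03, 150], [1, -1.4, 0, 0, 0, 1.03, 150], [0, 0, 0, 0, 0, 1.03, 150], [0, 0, 0, 0, 0, 1.03, 150]]}}

```text
clock: 1.77
eef_pos: [573.5, -29.0, 329.8]
eef_rot: [[-1.0, 0.0, -0.003], [0.0, 1.0, 0.001], [0.003, 0.001, -1.0]]
wrist_force: [-0.4, 1.3, 0.8]
opening: 35.3
gripper_force: 0.0
```

Run:
```python
from h import *
st=robot.state();i=optics.read_camera("wrist");cv2.imwrite("pics/w1.png",i[:,:,::-1])
print(st["eef_pos"],st["eef_rot"].round(3).tolist(),st["opening"],st["clock"])
c=cam("wrist",st)
# predictions for post top, handles tops
print(proj(c,[[630,-104,258],[630,-104,213],[576,47,187],[576,-47,187],[677,-91,212]]).round(0).tolist())
s,d=cam("scene"),cam("side")
print("decoys",plane(s,[(409,202),(447,220),(452,197)],74).round(0).tolist(),plane(d,[(238,206),(278,190),(239,183)],74).round(0).tolist())
```

```text
[573.45642329 -29.03785147 329.833015  ] [[-1.0, 0.0, -0.003], [0.0, 1.0, 0.001], [0.003, 0.001, -1.0]] 35.30290418817248 1.7667
[[184.0, 345.0], [203.0, 308.0], [423.0, 221.0], [288.0, 221.0], [227.0, 366.0]]
decoys [[341.0, 423.0, 74.0], [467.0, 486.0, 74.0], [349.0, 567.0, 74.0]] [[340.0, 432.0, 74.0], [479.0, 500.0, 74.0], [353.0, 573.0, 74.0]]
```

View pics/w1.png

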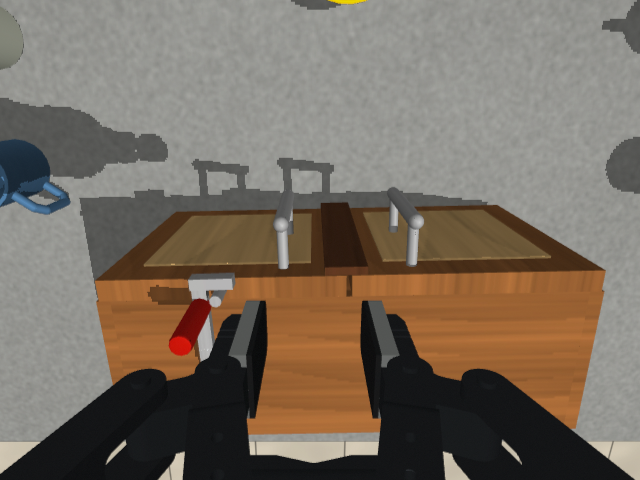

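The wrist view shows the post top at (181,346) and the handle tops at right (281,225) and left (417,222). The front top corners are at about (97,280) and (603,270).

Run:
```python
from h import *
c=cam("wrist")
print("post",plane(c,(181,346),258).round(1),"handles",plane(c,[(281,225),(417,222)],187).round(1).tolist(),"frontcorners",plane(c,[(97,279),(603,269)],198).round(1).tolist(),"rear",plane(c,[(116,437),(577,429)],198).round(1).tolist())
```

```text
post [[ 631.  -104.9  258. ]] handles [[579.3, -50.9, 187.0], [576.9, 44.0, 187.0]] frontcorners [[615.8, -179.6, 198.0], [607.4, 173.5, 198.0]] rear [[753.8, -185.8, 198.0], [745.4, 182.6, 198.0]]
```

Call:
{"fn": "move_arm", "kwargs": {"moves": [[1.92, -2.53, 0, 0, 0, 0, 150], [1.92, -2.53, -1, 0, 0, 0, 150], [1.91, -2.54, -2, 0, 0, 0, 150], [0, 0, 0, 0, 0, 0, 150]]}}

```text
clock: 2.15
eef_pos: [631.9, -106.8, 295.2]
eef_rot: [[-1.0, 0.001, -0.006], [0.001, 1.0, -0.0], [0.006, -0.0, -1.0]]
wrist_force: [-1.0, 1.0, -2.1]
opening: 35.3
gripper_force: 0.0
```

Call:
{"fn": "move_arm", "kwargs": {"moves": [[0, 0, -2.6, 0, 0, 0, 150], [0, 0, -2.6, 0, 0, 0, 150], [0, 0, -2.5, 0, 0, 0, 150], [0, 0, 0, 0, 0, 0, 150]]}}

```text
clock: 2.48
eef_pos: [626.7, -101.4, 217.0]
eef_rot: [[-1.0, -0.003, -0.013], [-0.003, 1.0, 0.004], [0.013, 0.004, -1.0]]
wrist_force: [-1.5, 0.2, -2.1]
opening: 34.8
gripper_force: 0.0
```

Call:
{"fn": "move_arm", "kwargs": {"moves": [[0.22, -0.55, 0, 0, 0, 7, 150], [0.23, -0.55, 0, 0, 0, 7, 150], [0.36, -0.48, 0, 0, 0, 7, 150], [0.36, -0.47, 0, 0, 0, 7, 150], [0.47, -0.36, 0, 0, 0, 7, 150]]}}

```text
clock: 2.9
eef_pos: [646.7, -126.8, 226.7]
eef_rot: [[-0.814, -0.58, 0.0], [-0.58, 0.814, 0.0], [-0.0, 0.0, -1.0]]
wrist_force: [-2.8, 1.2, -0.2]
opening: 34.9
gripper_force: 0.9
```

Call:
{"fn": "move_arm", "kwargs": {"moves": [[0.47, -0.36, 0, 0, 0, 7, 150], [0.54, -0.23, 0, 0, 0, 7, 150], [0.55, -0.23, 0, 0, 0, 7, 150], [0.59, -0.09, 0, 0, 0, 7, 150], [0.59, -0.08, 0, 0, 0, 7, 150]]}}

```text
clock: 3.32
eef_pos: [674.2, -137.2, 226.8]
eef_rot: [[-0.335, -0.942, 0.0], [-0.942, 0.335, -0.001], [0.001, -0.0, -1.0]]
wrist_force: [-1.8, -0.2, -0.3]
opening: 35.3
gripper_force: 0.8
```

Call:
{"fn": "move_arm", "kwargs": {"moves": [[0, 0, 2.5, 0, 0, 0, 150], [0, 0, 2.5, 0, 0, 0, 150], [-0.5, 0, 4, 0, 0, -7, 150], [-4, 1, 0, 0, 0, -7, 150], [-3.5, 1, 0, 0, 0, -7, 150]]}}

```text
clock: 3.73
eef_pos: [609.6, -121.7, 320.9]
eef_rot: [[-0.643, -0.765, 0.015], [-0.765, 0.644, -0.005], [-0.006, -0.014, -1.0]]
wrist_force: [-0.4, 0.1, 1.7]
opening: 35.0
gripper_force: 0.0
```

Run:
```python
from h import *
st=robot.state();i=optics.read_camera("wrist");cv2.imwrite("pics/w2.png",i[:,:,::-1])
print(st["eef_pos"],st["eef_rot"].round(3).tolist(),st["joints"].round(2))
```

```text
[ 609.60165218 -121.66887196  320.91279416] [[-0.643, -0.765, 0.015], [-0.765, 0.644, -0.005], [-0.006, -0.014, -1.0]] [-0.3   0.35  0.63  1.84  0.   -1.18]
```

View pics/w2.png

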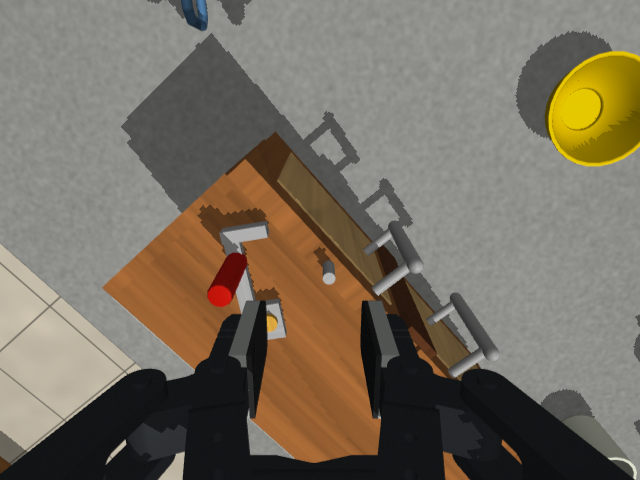

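The catch is swung clear, with its post at (220,290) and well away from the pin at (328,270). Next is the right door's handle.

Call:
{"fn": "move_arm", "kwargs": {"moves": [[-0.4, 0.9, 0, 0, 0, -7, 150], [-0.5, 1, 0, 0, 0, -7, 150], [-0.5, 1, 0, 0, 0, -7, 150], [-0.5, 1, 0, 0, 0, -7, 150], [-0.5, 1, 0, 0, 0, -7, 150]]}}

```text
clock: 4.2
eef_pos: [576.8, -69.2, 317.2]
eef_rot: [[-0.966, -0.258, 0.002], [-0.258, 0.966, -0.0], [-0.002, -0.001, -1.0]]
wrist_force: [0.4, -0.7, 0.6]
opening: 35.3
gripper_force: 0.0
```

Call:
{"fn": "move_arm", "kwargs": {"moves": [[-0.4, 1, 0, 0, 0, -7, 150], [-0.3, 1, 0, 0, 0, -6, 150], [0, 0, -2, 0, 0, 0, 150], [0, 0, -2, 0, 0, 0, 150], [0, 0, 0, 0, 0, 0, 150]]}}

```text
clock: 4.62
eef_pos: [568.4, -49.1, 272.4]
eef_rot: [[-0.999, -0.041, -0.006], [-0.041, 0.999, 0.001], [0.006, 0.002, -1.0]]
wrist_force: [0.2, -0.4, -2.4]
opening: 35.2
gripper_force: 0.0
```

Call:
{"fn": "move_arm", "kwargs": {"moves": [[0, 0, -2.5, 0, 0, 0, 150], [0, 0, -2.5, 0, 0, 0, 150], [0, 0, 0, 0, 0, 0, 150]]}}

```text
clock: 4.87
eef_pos: [567.7, -49.7, 220.9]
eef_rot: [[-0.999, -0.04, -0.009], [-0.04, 0.999, 0.002], [0.009, 0.002, -1.0]]
wrist_force: [-0.9, 0.8, -1.8]
opening: 35.3
gripper_force: 0.0
```

Call:
{"fn": "move_arm", "kwargs": {"moves": [[0.9, -0.2, 0, 0, 0, 0, 150], [0, 0, -2, 0, 0, 0, 150], [0, 0, -2, 0, 0, 0, 150], [0, 0, -1.7, 0, 0, 0, 150], [0, 0, 0, 0, 0, 0, 150]]}}

```text
clock: 5.28
eef_pos: [578.4, -52.4, 166.6]
eef_rot: [[-0.999, -0.039, -0.004], [-0.039, 0.999, 0.001], [0.004, 0.001, -1.0]]
wrist_force: [0.1, 0.4, -0.2]
opening: 35.1
gripper_force: 0.0
```

Call:
{"fn": "move_arm", "kwargs": {"newtons": 30, "moves": [[0, 0, 0, 0, 0, 0, 255], [0, 0, 0, 0, 0, 0, 255], [0, 0, 0, 0, 0, 0, 255], [0, 0, 0, 0, 0, 0, 255], [0, 0, 0, 0, 0, 0, 255]]}}

```text
clock: 5.7
eef_pos: [580.7, -51.9, 170.7]
eef_rot: [[-0.999, -0.039, 0.004], [-0.039, 0.999, 0.002], [-0.004, 0.002, -1.0]]
wrist_force: [-1.8, 4.5, 6.4]
opening: 9.3
gripper_force: 29.7
```

Run:
```python
from h import *
st=robot.state();p=st["eef_pos"];print(p,st["wrist_force"])
h=np.array([616,-183.5]);v=p[:2]-h;print(np.hypot(*v),np.degrees(np.arctan2(v[1],v[0])))
prev=v
for k in range(1,19):
    n=Rz(np.radians(5*k))[:2,:2]@v;print(k,((n-prev)/10).round(2),(h+n).round(0));prev=n
```

```text
[580.72941552 -51.91633983 170.73444379] [-1.82474473  4.51522514  6.36480673]
136.22875523635602 105.00521995710245
1 [-1.13 -0.36] [569. -55.]
2 [-1.1  -0.45] [558. -60.]
3 [-1.05 -0.55] [548. -66.]
4 [-1.   -0.64] [538. -72.]
5 [-0.94 -0.72] [528. -79.]
6 [-0.88 -0.8 ] [520. -87.]
7 [-0.8  -0.88] [512. -96.]
8 [-0.72 -0.94] [ 504. -105.]
9 [-0.64 -1.  ] [ 498. -115.]
10 [-0.55 -1.05] [ 493. -126.]
11 [-0.45 -1.1 ] [ 488. -137.]
12 [-0.36 -1.13] [ 484. -148.]
13 [-0.26 -1.16] [ 482. -160.]
14 [-0.16 -1.18] [ 480. -172.]
15 [-0.05 -1.19] [ 480. -184.]
16 [ 0.05 -1.19] [ 480. -195.]
17 [ 0.16 -1.18] [ 482. -207.]
18 [ 0.26 -1.16] [ 484. -219.]
```

Run:
```python
from h import *
s,d=cam("scene"),cam("side")
print("can",plane(s,(219,224),103).round(0),plane(d,(256,348),103).round(0),"bowl",plane(d,(261,309),45).round(0))
```

```text
can [[ 359. -159.  103.]] [[ 341. -161.  103.]] bowl [[365.   2.  45.]]
```

Call:
{"fn": "move_arm", "kwargs": {"moves": [[-1.13, -0.36, 0, 0, 0, 5, 255], [-1.1, -0.45, 0, 0, 0, 5, 255], [-1.05, -0.55, 0, 0, 0, 5, 255], [-1.0, -0.64, 0, 0, 0, 5, 255], [-0.94, -0.72, 0, 0, 0, 5, 255]]}}

```text
clock: 6.12
eef_pos: [528.2, -79.9, 170.7]
eef_rot: [[-0.887, -0.462, 0.004], [-0.462, 0.887, 0.0], [-0.004, -0.002, -1.0]]
wrist_force: [-0.3, 2.5, 6.2]
opening: 9.5
gripper_force: 29.7
```

Call:
{"fn": "move_arm", "kwargs": {"moves": [[-0.88, -0.8, 0, 0, 0, 5, 255], [-0.8, -0.88, 0, 0, 0, 5, 255], [-0.72, -0.94, 0, 0, 0, 5, 255], [-0.64, -1.0, 0, 0, 0, 5, 255], [-0.55, -1.05, 0, 0, 0, 5, 255]]}}

```text
clock: 6.53
eef_pos: [492.7, -127.9, 170.7]
eef_rot: [[-0.609, -0.793, 0.005], [-0.793, 0.609, -0.002], [-0.001, -0.005, -1.0]]
wrist_force: [0.4, 1.1, 5.0]
opening: 9.7
gripper_force: 29.6
```

Call:
{"fn": "move_arm", "kwargs": {"moves": [[-0.45, -1.1, 0, 0, 0, 5, 255], [-0.36, -1.13, 0, 0, 0, 5, 255], [-0.26, -1.16, 0, 0, 0, 5, 255], [-0.16, -1.18, 0, 0, 0, 5, 255], [-0.05, -1.19, 0, 0, 0, 5, 255]]}}

```text
clock: 6.95
eef_pos: [481.4, -186.0, 170.8]
eef_rot: [[-0.217, -0.976, 0.007], [-0.976, 0.217, -0.003], [0.001, -0.008, -1.0]]
wrist_force: [4.3, 1.1, 2.6]
opening: 9.6
gripper_force: 29.6
```

Call:
{"fn": "move_arm", "kwargs": {"moves": [[0.05, -1.19, 0, 0, 0, 5, 255], [0.16, -1.18, 0, 0, 0, 5, 255], [0.12, -0.58, 0, 0, 0, 2.5, 255], [0, 0, 0, 0, 0, 0, 255]]}}

```text
clock: 7.28
eef_pos: [485.7, -216.3, 170.8]
eef_rot: [[-0.004, -1.0, 0.009], [-1.0, 0.004, -0.003], [0.003, -0.009, -1.0]]
wrist_force: [4.5, 2.1, 4.2]
opening: 9.8
gripper_force: 29.6
```

Call:
{"fn": "move_arm", "kwargs": {"moves": [[0, 0, 0, 0, 0, 0, 170], [0, 0, 0, 0, 0, 0, 170], [0, 0, 0, 0, 0, 0, 170], [0, 0, 0, 0, 0, 0, 170]]}}

```text
clock: 7.62
eef_pos: [481.7, -214.1, 167.7]
eef_rot: [[-0.005, -1.0, -0.001], [-1.0, 0.005, -0.0], [0.0, 0.001, -1.0]]
wrist_force: [0.2, -0.8, 0.1]
opening: 28.7
gripper_force: 0.0
```

Call:
{"fn": "move_arm", "kwargs": {"moves": [[0, 0, 3.1, 0, 0, 0, 160], [0, 0, 3.1, 0, 0, 0, 150], [0, 0, 3.1, 0, 0, 0, 150], [0.73, 1.98, 0, 0, 0, -6.9, 150], [0.73, 1.98, 0, 0, 0, -6.9, 150]]}}

```text
clock: 8.03
eef_pos: [497.7, -175.4, 263.9]
eef_rot: [[-0.252, -0.968, 0.004], [-0.968, 0.252, -0.003], [0.002, -0.005, -1.0]]
wrist_force: [0.6, 0.5, -0.5]
opening: 35.0
gripper_force: 0.0
```

Call:
{"fn": "move_arm", "kwargs": {"moves": [[0.73, 1.98, 0, 0, 0, -6.9, 150], [0.73, 1.98, 0, 0, 0, -6.9, 150], [0.73, 1.98, 0, 0, 0, -6.9, 150], [0.73, 1.98, 0, 0, 0, -6.9, 150], [0.73, 1.98, 0, 0, 0, -6.9, 150]]}}

```text
clock: 8.45
eef_pos: [533.2, -74.5, 260.6]
eef_rot: [[-0.754, -0.657, -0.001], [-0.657, 0.754, -0.0], [0.001, 0.0, -1.0]]
wrist_force: [0.6, -0.4, 0.7]
opening: 34.9
gripper_force: 0.0
```

Call:
{"fn": "move_arm", "kwargs": {"moves": [[0.73, 1.98, 0, 0, 0, -6.9, 150], [0.73, 1.98, 0, 0, 0, -6.9, 150], [0.73, 1.98, 0, 0, 0, -6.9, 150], [0.73, 1.98, 0, 0, 0, -6.9, 150], [0.73, 1.98, 0, 0, 0, -6.9, 150]]}}

```text
clock: 8.87
eef_pos: [569.7, 24.5, 260.6]
eef_rot: [[-0.993, -0.114, -0.001], [-0.114, 0.993, -0.001], [0.001, -0.001, -1.0]]
wrist_force: [0.2, 0.1, 1.1]
opening: 35.2
gripper_force: 0.0
```

Call:
{"fn": "move_arm", "kwargs": {"moves": [[0.7, 1.98, 0, 0, 0, -6.5, 150], [0, 0, 0, 0, 0, 0, 150], [0, 0, 0, 0, 0, 0, 150]]}}

```text
clock: 9.12
eef_pos: [576.5, 44.1, 260.3]
eef_rot: [[-1.0, -0.011, -0.001], [-0.011, 1.0, -0.001], [0.001, -0.001, -1.0]]
wrist_force: [-0.8, 1.4, -0.4]
opening: 35.1
gripper_force: 0.0
```

Run:
```python
from h import *
st=robot.state();i=optics.read_camera("wrist");cv2.imwrite("pics/w3.png",i[:,:,::-1])
print(st["eef_pos"],proj(cam("wrist",st),[[576,43,187]]))
```

```text
[576.52951188  44.10810914 260.33814649] [[312.15618038 251.02686168]]
```

View pics/w3.png

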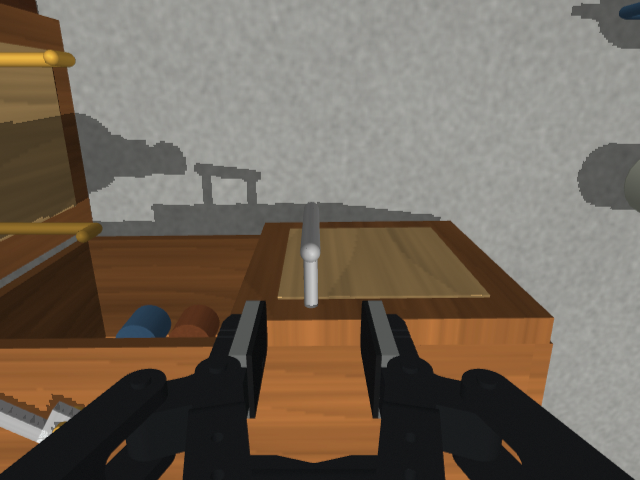

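The right door stands wide open with its hooks visible at left. The left handle's top is at (311,254), which matches the prediction, so I'll descend and grip.

Call:
{"fn": "move_arm", "kwargs": {"moves": [[0, 0, -3.2, 0, 0, 0, 150], [0, 0, -3.2, 0, 0, 0, 150], [0, 0, -3, 0, 0, 0, 150], [0, 0, 0, 0, 0, 0, 150], [0, 0, 0, 0, 0, 0, 255]]}}

```text
clock: 9.58
eef_pos: [574.3, 42.4, 164.5]
eef_rot: [[-1.0, -0.006, -0.006], [-0.006, 1.0, -0.0], [0.006, -0.0, -1.0]]
wrist_force: [-0.4, -0.2, 0.8]
opening: 23.8
gripper_force: 0.0
```

Call:
{"fn": "move_arm", "kwargs": {"newtons": 30, "moves": [[0, 0, 0, 0, 0, 0, 255], [0, 0, 0, 0, 0, 0, 255], [0, 0, 0, 0, 0, 0, 255], [0, 0, 0, 0, 0, 0, 255]]}}

```text
clock: 9.92
eef_pos: [577.6, 42.1, 169.2]
eef_rot: [[-1.0, -0.006, 0.003], [-0.006, 1.0, -0.002], [-0.003, -0.002, -1.0]]
wrist_force: [-2.8, -4.0, 0.4]
opening: 10.0
gripper_force: 30.0
```

Run:
```python
from h import *
st=robot.state();p=st["eef_pos"];print(p,st["wrist_force"])
h=np.array([607.5,173.5]);v=p[:2]-h;print(np.hypot(*v),np.degrees(np.arctan2(v[1],v[0])))
prev=v
for k in range(1,19):
    n=Rz(np.radians(-5*k))[:2,:2]@v;print(k,((n-prev)/10).round(2),(h+n).round(0));prev=n
```

```text
[577.59104578  42.14802657 169.16094704] [-2.79093784 -3.95447693  0.37901074]
134.71409156525064 -102.82758799756108
1 [-1.13  0.31] [566.  45.]
2 [-1.1   0.41] [555.  49.]
3 [-1.06  0.5 ] [545.  54.]
4 [-1.01  0.59] [534.  60.]
5 [-0.96  0.68] [525.  67.]
6 [-0.9   0.76] [516.  75.]
7 [-0.83  0.84] [508.  83.]
8 [-0.75  0.9 ] [500.  92.]
9 [-0.67  0.97] [493. 102.]
10 [-0.58  1.02] [488. 112.]
11 [-0.49  1.07] [483. 123.]
12 [-0.4   1.11] [479. 134.]
13 [-0.3   1.14] [476. 145.]
14 [-0.2   1.16] [474. 157.]
15 [-0.1   1.17] [473. 168.]
16 [0.01 1.18] [473. 180.]
17 [0.11 1.17] [474. 192.]
18 [0.21 1.16] [476. 203.]
```

Call:
{"fn": "move_arm", "kwargs": {"moves": [[-1.13, 0.31, 0, 0, 0, -5, 255], [-1.1, 0.41, 0, 0, 0, -5, 255], [-1.06, 0.5, 0, 0, 0, -5, 255], [-1.01, 0.59, 0, 0, 0, -5, 255], [-0.96, 0.68, 0, 0, 0, -5, 255]]}}

```text
clock: 10.33
eef_pos: [524.9, 67.6, 169.1]
eef_rot: [[-0.907, 0.421, 0.004], [0.421, 0.907, -0.002], [-0.004, -0.0, -1.0]]
wrist_force: [-0.5, -3.4, -0.1]
opening: 9.3
gripper_force: 29.9
```

Call:
{"fn": "move_arm", "kwargs": {"moves": [[-0.9, 0.76, 0, 0, 0, -5, 255], [-0.83, 0.84, 0, 0, 0, -5, 255], [-0.75, 0.9, 0, 0, 0, -5, 255], [-0.67, 0.97, 0, 0, 0, -5, 255], [-0.58, 1.02, 0, 0, 0, -5, 255]]}}

```text
clock: 10.75
eef_pos: [487.5, 113.6, 169.1]
eef_rot: [[-0.645, 0.764, 0.003], [0.764, 0.645, 0.0], [-0.002, 0.003, -1.0]]
wrist_force: [-0.6, -1.6, -1.2]
opening: 9.7
gripper_force: 29.9
```

Call:
{"fn": "move_arm", "kwargs": {"moves": [[-0.49, 1.07, 0, 0, 0, -5, 255], [-0.4, 1.11, 0, 0, 0, -5, 255], [-0.3, 1.14, 0, 0, 0, -5, 255], [-0.2, 1.16, 0, 0, 0, -5, 255], [-0.1, 1.17, 0, 0, 0, -5, 255]]}}

```text
clock: 11.17
eef_pos: [473.4, 170.8, 169.1]
eef_rot: [[-0.262, 0.965, 0.005], [0.965, 0.262, 0.001], [0.0, 0.005, -1.0]]
wrist_force: [1.6, -0.3, -1.3]
opening: 9.5
gripper_force: 29.8
```

Call:
{"fn": "move_arm", "kwargs": {"moves": [[0.01, 1.18, 0, 0, 0, -5, 255], [0.11, 1.17, 0, 0, 0, -5, 255], [0.1, 0.58, 0, 0, 0, -2.5, 255], [0, 0, 0, 0, 0, 0, 255], [0, 0, 0, 0, 0, 0, 170]]}}

```text
clock: 11.58
eef_pos: [475.3, 200.0, 168.7]
eef_rot: [[-0.053, 0.999, 0.003], [0.999, 0.053, 0.002], [0.002, 0.003, -1.0]]
wrist_force: [-0.7, -0.0, -0.1]
opening: 20.0
gripper_force: 0.0
```

Call:
{"fn": "move_arm", "kwargs": {"moves": [[0, 0, 0, 0, 0, 0, 170], [0, 0, 0, 0, 0, 0, 170], [0, 0, 0, 0, 0, 0, 170]]}}

```text
clock: 11.83
eef_pos: [474.2, 198.8, 167.3]
eef_rot: [[-0.051, 0.999, 0.0], [0.999, 0.051, 0.0], [0.0, 0.0, -1.0]]
wrist_force: [0.2, 0.7, 0.1]
opening: 28.7
gripper_force: 0.0
```

Call:
{"fn": "move_arm", "kwargs": {"moves": [[0, 0, 4, 0, 0, 0, 150], [0, 0, 4, 0, 0, 0, 100], [0, 2, 3.5, 0, 0, 0, 0], [0.6, 4, 1, 0, 0, 2, 0], [0.6, 4, 0, 0, 0, 2, 0]]}}

```text
clock: 12.25
eef_pos: [488.2, 299.7, 298.1]
eef_rot: [[-0.119, 0.993, 0.009], [0.993, 0.119, 0.004], [0.003, 0.01, -1.0]]
wrist_force: [1.5, 0.8, 0.4]
opening: 81.1
gripper_force: 0.0
```

Call:
{"fn": "move_arm", "kwargs": {"moves": [[0.6, 4, 0, 0, 0, 2, 0], [0.6, 1.5, 0, 0, 0, 2, 0], [0, 0, 0, 0, 0, 0, 0], [0, 0, 0, 0, 0, 0, 0]]}}

```text
clock: 12.58
eef_pos: [498.0, 354.3, 291.0]
eef_rot: [[-0.19, 0.982, -0.001], [0.982, 0.19, -0.001], [-0.001, -0.002, -1.0]]
wrist_force: [-0.1, -0.2, 0.1]
opening: 85.5
gripper_force: 0.0
```

Run:
```python
from h import *
st=robot.state();i=optics.read_camera("wrist");cv2.imwrite("pics/w4.png",i[:,:,::-1])
np.savez("w4.npz",p=st["eef_pos"],r=st["eef_rot"]);print(st["eef_pos"],st["eef_rot"].round(3).tolist())
print(proj(cam("wrist",st),[[431,352,74],[571,366,74]]))
```

```text
[498.0157718  354.30901839 291.03916763] [[-0.19, 0.982, -0.001], [0.982, 0.19, -0.001], [-0.001, -0.002, -1.0]]
[[235.93790209 179.81856489]
 [400.1193204  194.94619197]]
```

View pics/w4.png

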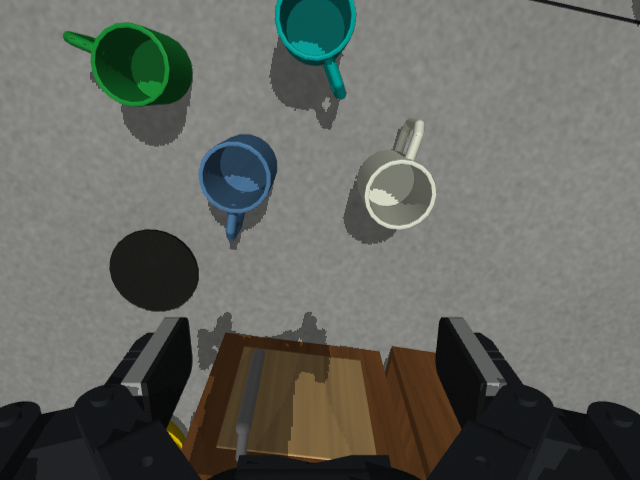

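The wrist view shows the blue rim centred at (236,178) with its handle down at (232,236), and the white rim centred at (400,194) with its handle up at (418,123). The decoys are above them.

```bash
cat > mug.py <<'E'
from h import *
def mug(c,rim,tip,zt):
    a=plane(c,rim,74)[0]
    for z in zt:
        b=plane(c,tip,z)[0];v=b-a;print(a.round(1),z,"len",np.hypot(v[0],v[1]).round(1),"h",np.degrees(np.arctan2(v[1],v[0])).round(1))
E
python3 - <<'E'
from mug import *
q=np.load("w4.npz");c=cam("wrist",dict(eef_pos=q["p"],eef_rot=q["r"]))
mug(c,(236,176.5),(232,236),(20,35,50));mug(c,(400,194),(417,124),(35,50,62))
# quick circle check via colour
i=cv2.imread("pics/w4.png");hsv=cv2.cvtColor(i,cv2.COLOR_BGR2HSV)
m=cv2.inRange(hsv,(100,90,40),(115,255,255));m[260:]=0
ys,xs=np.nonzero(m);print(xs.min(),xs.max(),ys.min(),ys.max())
E
```

```text
[430.7 354.8  74. ] 20 len 73.3 h -92.8
[430.7 354.8  74. ] 35 len 67.7 h -91.3
[430.7 354.8  74. ] 50 len 62.2 h -89.6
[570.7 366.8  74. ] 35 len 58.8 h 82.0
[570.7 366.8  74. ] 50 len 58.7 h 85.5
[570.7 366.8  74. ] 62 len 58.8 h 88.4
199 276 135 240
```

Call:
{"fn": "move_arm", "kwargs": {"moves": [[-2.3, 0, -2.5, 0, 0, -5.5, 0], [-2.2, 0, -2.5, 0, 0, -5.5, 0], [-2.2, 0, -2.5, 0, 0, 0, 0], [0, 0, -3.5, 0, 0, 0, 0], [0, 0, -3.5, 0, 0, 0, 0]]}}

```text
clock: 13.05
eef_pos: [430.8, 352.9, 147.8]
eef_rot: [[0.003, 1.0, 0.003], [1.0, -0.003, 0.002], [0.002, 0.003, -1.0]]
wrist_force: [1.2, 0.1, 0.6]
opening: 85.1
gripper_force: 0.0
```

Call:
{"fn": "move_arm", "kwargs": {"moves": [[0, 0, 0, 0, 0, 0, 0], [0, 0, 0, 0, 0, 0, 0]]}}

```text
clock: 13.22
eef_pos: [428.8, 351.2, 144.4]
eef_rot: [[0.004, 1.0, -0.006], [1.0, -0.004, -0.004], [-0.004, -0.006, -1.0]]
wrist_force: [-0.2, 0.4, 1.0]
opening: 85.4
gripper_force: 0.0
```

Call:
{"fn": "move_arm", "kwargs": {"moves": [[0.15, 0.2, -3, 0, 0, 0, 0], [0, 0, -3, 0, 0, 0, 0], [0, 0, -2.8, 0, 0, 0, 0], [0, 0, -2, 0, 0, 0, 0], [0, 0, 0, 0, 0, 0, 0]]}}

```text
clock: 13.63
eef_pos: [432.7, 355.0, 38.2]
eef_rot: [[0.003, 1.0, -0.002], [1.0, -0.003, -0.001], [-0.001, -0.002, -1.0]]
wrist_force: [-1.2, 0.1, -0.1]
opening: 85.2
gripper_force: 0.0
```

Call:
{"fn": "move_arm", "kwargs": {"newtons": 40, "moves": [[0, 0, 0, 0, 0, 0, 120], [0, 0, 0, 0, 0, 0, 120], [0, 0, 0, 0, 0, 0, 120], [0, 0, 0, 0, 0, 0, 120], [0, 0, 0, 0, 0, 0, 120]]}}

```text
clock: 14.05
eef_pos: [435.6, 357.8, 43.7]
eef_rot: [[0.002, 1.0, 0.007], [1.0, -0.002, 0.004], [0.004, 0.007, -1.0]]
wrist_force: [-1.5, -0.1, 7.0]
opening: 61.8
gripper_force: 44.5
```

Call:
{"fn": "move_arm", "kwargs": {"moves": [[0, 0, 3.5, 0, 0, 0, 120], [0, 0, 4, 0, 0, 0, 120], [0, 0, 4, 0, 0, 0, 120], [0, 0, 4, 0, 0, 0, 120], [0, 0, 4, 0, 0, 0, 120]]}}

```text
clock: 14.47
eef_pos: [433.0, 356.0, 237.4]
eef_rot: [[0.002, 1.0, 0.003], [1.0, -0.002, 0.001], [0.001, 0.003, -1.0]]
wrist_force: [2.0, 0.7, -2.4]
opening: 61.8
gripper_force: 45.2
```

Call:
{"fn": "move_arm", "kwargs": {"moves": [[0, 0, 4, 0, 0, 0, 120], [0, -3, 0, 0, 0, 7, 120], [0, -3, 0, 0, 0, 7, 120], [0, -3, 0, 0, 0, 7, 120], [0, -3, 0, 0, 0, 7, 120]]}}

```text
clock: 14.88
eef_pos: [433.3, 235.1, 276.1]
eef_rot: [[-0.474, 0.881, 0.004], [0.881, 0.474, 0.001], [-0.001, 0.004, -1.0]]
wrist_force: [0.8, -0.1, -2.5]
opening: 62.0
gripper_force: 45.2
```

Run:
```python
from mug import *
c=cam("wrist",dict(eef_pos=np.array([576.53,44.1,260.34]),eef_rot=np.array([[-1,-.011,-.001],[-.011,1,-.001],[.001,-.001,-1]])))
print("hook tips r2,r1",plane(c,[(50,58),(84,234)],185).round(1).tolist(),"door edge top r",plane(c,[(58,0),(72,62)],198).round(1).tolist())
st=robot.state();print(st["eef_pos"])
```

```text
hook tips r2,r1 [[481.6, -81.7, 185.0], [569.0, -79.2, 185.0]] door edge top r [[459.4, -66.7, 198.0], [484.0, -64.8, 198.0]]
[433.3317982  235.11642153 276.05535429]
```

Call:
{"fn": "move_arm", "kwargs": {"moves": [[1.04, -2.94, 0, 0, 0, 6.9, 120], [1.04, -2.94, 0, 0, 0, 6.9, 120], [1.04, -2.94, 0, 0, 0, 6.9, 120], [1.04, -2.94, 0, 0, 0, 6.9, 120], [1.04, -2.94, 0, 0, 0, 6.9, 120]]}}

```text
clock: 15.3
eef_pos: [485.2, 88.1, 275.7]
eef_rot: [[-0.888, 0.461, 0.003], [0.461, 0.888, -0.0], [-0.003, 0.001, -1.0]]
wrist_force: [0.1, 0.3, -1.4]
opening: 61.4
gripper_force: 45.2
```

Call:
{"fn": "move_arm", "kwargs": {"moves": [[1.04, -2.94, 0, 0, 0, 6.9, 120], [1.04, -2.94, 0, 0, 0, 6.9, 120], [1.04, -2.94, 0, 0, 0, 6.9, 120], [1.04, -2.94, 0, 0, 0, 6.7, 120], [0, 0, 0, 0, 0, 0, 120]]}}

```text
clock: 15.72
eef_pos: [528.0, -33.5, 274.6]
eef_rot: [[-1.0, 0.008, 0.003], [0.008, 1.0, -0.005], [-0.003, -0.004, -1.0]]
wrist_force: [0.0, 1.2, -1.6]
opening: 61.8
gripper_force: 45.3
```

Call:
{"fn": "move_arm", "kwargs": {"moves": [[0, 0, -2, 0, 0, 0, 120], [0, 0, -2, 0, 0, 0, 120], [0, 0, 0, 0, 0, 0, 120], [0, 0, 0, 0, 0, 0, 120]]}}

```text
clock: 16.05
eef_pos: [525.3, -27.6, 233.6]
eef_rot: [[-1.0, 0.007, -0.002], [0.007, 1.0, 0.0], [0.002, 0.0, -1.0]]
wrist_force: [0.1, -0.3, -2.5]
opening: 61.6
gripper_force: 45.3
```

Run:
```python
from h import *
st=robot.state();i=optics.read_camera("wrist");cv2.imwrite("pics/w5.png",i[:,:,::-1])
np.savez("w5.npz",p=st["eef_pos"],r=st["eef_rot"]);print(st["eef_pos"],st["eef_rot"].round(3).tolist())
```

```text
[525.26795785 -27.64667173 233.62437811] [[-1.0, 0.007, -0.002], [0.007, 1.0, 0.0], [0.002, 0.0, -1.0]]
```

View pics/w5.png

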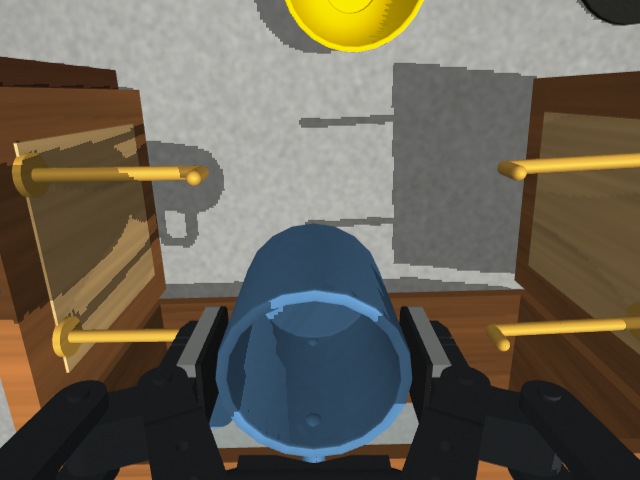

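The wrist view shows the blue mug held with its rim centred at (315,375). Hook tips are at r2 (197,176), l2 (507,170) and l1 (495,345).

Run:
```python
from mug import *
q=np.load("w5.npz");c=cam("wrist",dict(eef_pos=q["p"],eef_rot=q["r"]))
for z in(260,264): print("rim",plane(c,[(315,375),(217,375),(409,375)],z).round(1).tolist())
print("tip r2",plane(c,(198,176),186).round(1),"l2,l1",plane(c,[(508,170),(496,345)],186).round(1).tolist())
print("l prong far",plane(c,[(640,160),(640,323)],168).round(1).tolist(),plane(c,[(520,166),(510,332)],168).round(1).tolist(),"r2 prong",plane(c,[(30,175),(185,173),(65,337),(170,337)],168).round(1).tolist())
```

```text
rim [[530.0, -27.7, 260.0], [529.8, -59.1, 260.0], [530.3, 2.5, 260.0]]
rim [[527.1, -27.7, 264.0], [526.9, -58.1, 264.0], [527.3, 1.5, 264.0]]
tip r2 [[479.  -79.5 186. ]] l2,l1 [[477.1, 59.1, 186.0], [567.0, 65.2, 186.0]]
l prong far [[475.7, 130.7, 168.0], [565.2, 151.6, 168.0]] [[478.3, 72.8, 168.0], [570.3, 80.7, 168.0]] r2 prong [[481.3, -166.4, 168.0], [480.8, -90.5, 168.0], [571.9, -166.3, 168.0], [572.3, -108.0, 168.0]]
```

Call:
{"fn": "move_arm", "kwargs": {"moves": [[0.05, 0, -2.4, 0, 0, 0, 120], [0, 0, -2.4, 0, 0, 0, 120], [0, 0, 0, 0, 0, 0, 120], [0, 0, 0, 0, 0, 0, 120]]}}

```text
clock: 16.43
eef_pos: [526.1, -27.5, 186.3]
eef_rot: [[-1.0, 0.006, -0.001], [0.006, 1.0, 0.0], [0.001, 0.0, -1.0]]
wrist_force: [0.5, 0.3, -1.3]
opening: 61.6
gripper_force: 45.3
```

Call:
{"fn": "move_arm", "kwargs": {"moves": [[0, -1.2, 0, 0, 0, 0, 120], [0, -1.2, 0, 0, 0, 0, 120], [0, -1.2, 0, 0, 0, 0, 120], [0, -1.2, 0, 0, 0, 0, 120]]}}

```text
clock: 16.77
eef_pos: [527.5, -77.8, 187.7]
eef_rot: [[-1.0, 0.007, 0.003], [0.007, 1.0, -0.001], [-0.003, -0.001, -1.0]]
wrist_force: [0.5, 0.5, -1.9]
opening: 61.4
gripper_force: 45.3
```

Call:
{"fn": "move_arm", "kwargs": {"moves": [[0, -1, 0, 0, 0, 0, 120], [0, -1, 0, 0, 0, 0, 120], [0, -0.9, 0, 0, 0, 0, 120], [0, 0, 0, 0, 0, 0, 120]]}}

```text
clock: 17.1
eef_pos: [526.5, -107.1, 185.8]
eef_rot: [[-1.0, 0.009, -0.0], [0.009, 1.0, -0.001], [0.0, -0.001, -1.0]]
wrist_force: [-0.6, 0.3, -2.8]
opening: 61.9
gripper_force: 45.3
```

Call:
{"fn": "move_arm", "kwargs": {"moves": [[0, 0, -0.8, 0, 0, 0, 120], [0, 0, -0.8, 0, 0, 0, 120], [0, 0, -0.6, 0, 0, 0, 120], [0, 0, 0, 0, 0, 0, 120]]}}

```text
clock: 17.43
eef_pos: [525.1, -103.8, 161.1]
eef_rot: [[-1.0, 0.006, -0.004], [0.006, 1.0, 0.002], [0.004, 0.002, -1.0]]
wrist_force: [0.2, 0.9, -2.4]
opening: 62.0
gripper_force: 45.3
```

Call:
{"fn": "move_arm", "kwargs": {"moves": [[0, 0, -0.2, 0, 0, 0, 120], [0, 0, 0, 0, 0, 0, 120]]}}

```text
clock: 17.6
eef_pos: [526.3, -104.4, 161.3]
eef_rot: [[-1.0, 0.006, -0.001], [0.006, 1.0, 0.0], [0.001, 0.0, -1.0]]
wrist_force: [0.6, -0.1, -2.6]
opening: 61.7
gripper_force: 45.3
```

Call:
{"fn": "move_arm", "kwargs": {"moves": [[0, 0, -0.2, 0, 0, 0, 120], [0, 0, -0.1, 0, 0, 0, 120], [0, 0, 0, 0, 0, 0, 120]]}}

```text
clock: 17.85
eef_pos: [526.7, -104.8, 159.0]
eef_rot: [[-1.0, 0.006, 0.0], [0.006, 1.0, -0.0], [-0.0, -0.0, -1.0]]
wrist_force: [0.2, 1.4, -0.8]
opening: 62.1
gripper_force: 45.3
```

Call:
{"fn": "move_arm", "kwargs": {"moves": [[0, 0, -0.2, 0, 0, 0, 120], [0, 0, 0, 0, 0, 0, 120], [0, 0, 0, 0, 0, 0, 120]]}}

```text
clock: 18.1
eef_pos: [526.9, -104.8, 158.0]
eef_rot: [[-1.0, 0.006, 0.001], [0.006, 1.0, -0.0], [-0.001, -0.0, -1.0]]
wrist_force: [-1.6, 1.4, 3.0]
opening: 61.8
gripper_force: 45.6
```

Call:
{"fn": "move_arm", "kwargs": {"moves": [[0, 0, 0, 0, 0, 0, 55], [0, 0, 0, 0, 0, 0, 45], [0, 0, 0, 0, 0, 0, 34], [0, 0, 0, 0, 0, 0, 34], [0, 0, 0, 0, 0, 0, 34]]}}

```text
clock: 18.52
eef_pos: [526.5, -104.8, 156.7]
eef_rot: [[-1.0, 0.006, -0.0], [0.006, 1.0, 0.0], [0.0, 0.0, -1.0]]
wrist_force: [0.1, 0.5, -0.5]
opening: 73.8
gripper_force: 0.4
```

Call:
{"fn": "move_arm", "kwargs": {"moves": [[0, 0, 0, 0, 0, 0, 34], [0, 0, 2, 0, 0, 0, 34], [0, 0, 3, 0, 0, 0, 34], [0, 0, 3, 0, 0, 0, 34], [0, 3.5, 2, 0, 0, 0, 0]]}}

```text
clock: 18.93
eef_pos: [527.5, -74.6, 259.3]
eef_rot: [[-1.0, 0.013, 0.003], [0.013, 1.0, -0.005], [-0.003, -0.005, -1.0]]
wrist_force: [1.6, -0.2, 0.6]
opening: 84.0
gripper_force: 0.0
```

Call:
{"fn": "move_arm", "kwargs": {"moves": [[-1, 4, 0, 0, 0, 5, 0], [-1, 4, 0, 0, 0, 5, 0], [0, 0, 0, 0, 0, 0, 0]]}}

```text
clock: 19.18
eef_pos: [505.4, 15.8, 258.7]
eef_rot: [[-0.984, -0.176, 0.002], [-0.176, 0.984, 0.003], [-0.002, 0.003, -1.0]]
wrist_force: [-0.1, -0.7, 0.4]
opening: 85.6
gripper_force: 0.0
```

Run:
```python
from h import *
st=robot.state();i=optics.read_camera("wrist")
b=optics.read_camera("side");cv2.imwrite("pics/s5.png",b[:,:,::-1])
b2=optics.read_camera("scene");cv2.imwrite("pics/c5.png",b2[:,:,::-1])
f=lambda x:cv2.resize(x,(400,300),interpolation=3)
m=np.vstack([np.hstack([f(i),f(b[160:460,240:640])]),np.hstack([f(b[380:480,270:405]),f(b2[150:390,110:430])])])
cv2.imwrite("pics/m5.png",m[:,:,::-1]);print(st["eef_pos"],st["eef_rot"].round(2).tolist())
```

```text
[505.38291677  15.77649773 258.65197635] [[-0.98, -0.18, 0.0], [-0.18, 0.98, 0.0], [-0.0, 0.0, -1.0]]
```

View pics/m5.png

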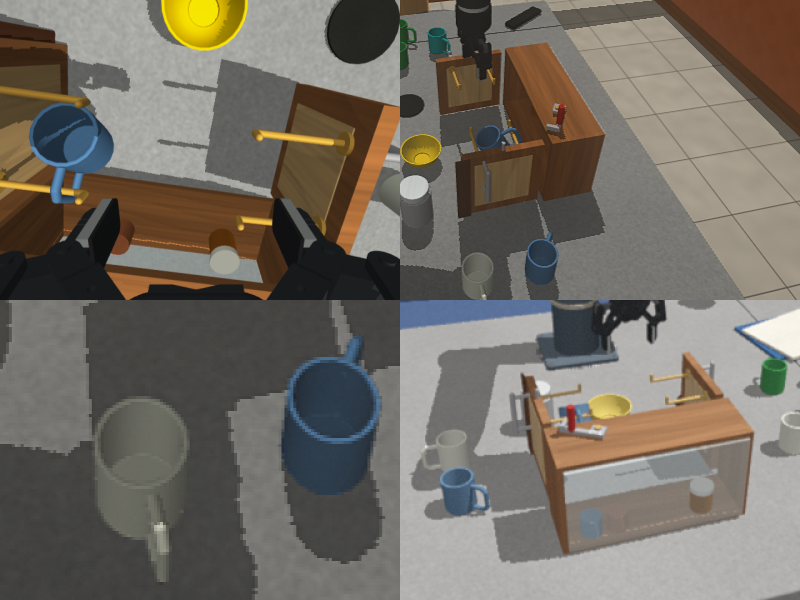

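Blue is on hook r1. Next is the left-hand white mug.

Call:
{"fn": "move_arm", "kwargs": {"moves": [[0.6, 3.19, 0, 0, 0, 6.9, 0], [0.6, 3.19, 0, 0, 0, 6.9, 0], [0.6, 3.19, 0, 0, 0, 6.9, 0], [0.6, 3.19, 0, 0, 0, 6.9, 0], [0.6, 3.19, 0, 0, 0, 6.9, 0]]}}

```text
clock: 19.75
eef_pos: [537.5, 169.2, 256.4]
eef_rot: [[-0.716, -0.698, -0.0], [-0.698, 0.716, -0.001], [0.001, -0.001, -1.0]]
wrist_force: [1.1, -0.3, -0.1]
opening: 85.3
gripper_force: 0.0
```

Call:
{"fn": "move_arm", "kwargs": {"moves": [[0.6, 3.19, 0, 0, 0, 6.9, 0], [0.6, 3.19, 0, 0, 0, 6.9, 0], [0.6, 3.19, 0, 0, 0, 6.9, 0], [0.6, 3.19, 0, 0, 0, 6.9, 0], [0.6, 3.19, 0, 0, 0, 6.9, 0]]}}

```text
clock: 20.17
eef_pos: [568.0, 328.9, 256.1]
eef_rot: [[-0.194, -0.981, -0.0], [-0.981, 0.194, -0.001], [0.001, -0.0, -1.0]]
wrist_force: [0.1, 0.9, 0.7]
opening: 85.3
gripper_force: 0.0
```

Call:
{"fn": "move_arm", "kwargs": {"moves": [[0.6, 3.19, 0, 0, 0, 6.9, 0], [0, 0, 0, 0, 0, 0, 0], [0, 0, 0, 0, 0, 0, 0]]}}

```text
clock: 20.42
eef_pos: [573.5, 361.0, 253.9]
eef_rot: [[-0.079, -0.997, -0.003], [-0.997, 0.079, -0.002], [0.003, 0.003, -1.0]]
wrist_force: [-0.2, 0.1, 0.5]
opening: 85.6
gripper_force: 0.0
```

Run:
```python
from h import *
st=robot.state();i=optics.read_camera("wrist");cv2.imwrite("pics/w6.png",i[:,:,::-1])
np.savez("w6.npz",p=st["eef_pos"],r=st["eef_rot"]);print(st["eef_pos"],st["eef_rot"].round(3).tolist(),proj(cam("wrist",st),[570.7,366.8,74]))
```

```text
[573.48409944 361.00421901 253.87633028] [[-0.079, -0.997, -0.003], [-0.997, 0.079, -0.002], [0.003, 0.003, -1.0]] [[316.62262521 211.01761238]]
```

View pics/w6.png

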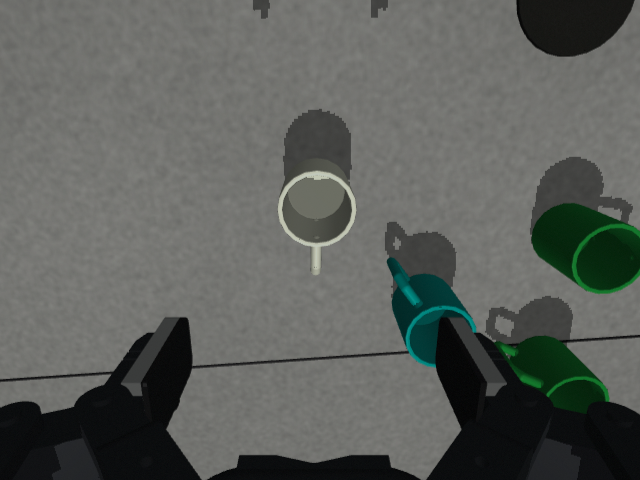

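The white mug's rim is centred at (317,208) and its handle points straight down the image, so the tool is already aligned. Descending.

Call:
{"fn": "move_arm", "kwargs": {"moves": [[-0.25, 0.4, -3, 0, 0, 0, 0], [0, 0, -3.5, 0, 0, 0, 0], [0, 0, -3.5, 0, 0, 0, 0], [0, 0, -2, 0, 0, 0, 0], [0, 0, 0, 0, 0, 0, 0]]}}

```text
clock: 20.88
eef_pos: [567.0, 360.7, 130.2]
eef_rot: [[-0.082, -0.997, -0.01], [-0.997, 0.082, -0.006], [0.007, 0.01, -1.0]]
wrist_force: [-0.6, -0.7, -1.7]
opening: 85.4
gripper_force: 0.0
```

Call:
{"fn": "move_arm", "kwargs": {"moves": [[0, 0, -3, 0, 0, 0, 0], [0, 0, -3, 0, 0, 0, 0], [0, 0, -2.6, 0, 0, 0, 0], [0, 0, -0.8, 0, 0, 0, 0], [0, 0, 0, 0, 0, 0, 0]]}}

```text
clock: 21.3
eef_pos: [569.1, 363.0, 41.5]
eef_rot: [[-0.08, -0.997, -0.004], [-0.997, 0.08, -0.002], [0.002, 0.003, -1.0]]
wrist_force: [-0.1, -0.5, -0.5]
opening: 85.4
gripper_force: 0.0
```

Call:
{"fn": "move_arm", "kwargs": {"newtons": 40, "moves": [[0, 0, 0, 0, 0, 0, 60], [0, 0, 0, 0, 0, 0, 120], [0, 0, 0, 0, 0, 0, 120], [0, 0, 0, 0, 0, 0, 120], [0, 0, 0, 0, 0, 0, 120]]}}

```text
clock: 21.72
eef_pos: [572.3, 365.9, 47.1]
eef_rot: [[-0.078, -0.997, 0.006], [-0.997, 0.078, 0.002], [-0.003, -0.006, -1.0]]
wrist_force: [-1.2, -1.6, 6.0]
opening: 61.5
gripper_force: 44.4
```

Call:
{"fn": "move_arm", "kwargs": {"moves": [[0, 0, 3.5, 0, 0, 0, 120], [0, 0, 4, 0, 0, 0, 120], [0, 0, 4, 0, 0, 0, 120], [0, 0, 4, 0, 0, 0, 120], [0, 0, 4, 0, 0, 0, 120]]}}

```text
clock: 22.13
eef_pos: [569.8, 365.0, 240.4]
eef_rot: [[-0.078, -0.997, 0.001], [-0.997, 0.078, 0.0], [-0.0, -0.001, -1.0]]
wrist_force: [2.0, 1.5, -2.3]
opening: 61.5
gripper_force: 44.8
```

Call:
{"fn": "move_arm", "kwargs": {"moves": [[0, 0, 4, 0, 0, 0, 120], [-0.36, -2.88, 0, 0, 0, -6.85, 120], [-0.36, -2.88, 0, 0, 0, -6.85, 120], [-0.36, -2.88, 0, 0, 0, -6.85, 120], [-0.36, -2.88, 0, 0, 0, -6.85, 120]]}}

```text
clock: 22.55
eef_pos: [556.0, 249.1, 278.9]
eef_rot: [[-0.532, -0.847, 0.002], [-0.847, 0.532, 0.0], [-0.001, -0.001, -1.0]]
wrist_force: [0.5, 0.5, -1.6]
opening: 61.8
gripper_force: 44.8
```

Call:
{"fn": "move_arm", "kwargs": {"moves": [[-0.36, -2.88, 0, 0, 0, -6.85, 120], [-0.36, -2.88, 0, 0, 0, -6.85, 120], [-0.36, -2.88, 0, 0, 0, -6.85, 120], [-0.36, -2.88, 0, 0, 0, -6.85, 120], [-0.36, -2.88, 0, 0, 0, -6.85, 120]]}}

```text
clock: 22.97
eef_pos: [537.4, 104.6, 278.6]
eef_rot: [[-0.917, -0.4, 0.001], [-0.4, 0.917, -0.0], [-0.001, -0.001, -1.0]]
wrist_force: [-0.7, -0.2, -1.8]
opening: 61.6
gripper_force: 44.8
```

Call:
{"fn": "move_arm", "kwargs": {"moves": [[-0.36, -2.88, 0, 0, 0, -6.85, 120], [-0.36, -2.88, 0, 0, 0, -6.85, 120], [-0.36, -2.88, 0, 0, 0, -6.85, 120], [0, 0, 0, 0, 0, 0, 120], [0, 0, 0, 0, 0, 0, 120]]}}

```text
clock: 23.38
eef_pos: [526.9, 18.1, 278.6]
eef_rot: [[-0.998, -0.056, 0.001], [-0.056, 0.998, 0.0], [-0.001, 0.0, -1.0]]
wrist_force: [-0.2, 0.4, -1.2]
opening: 61.3
gripper_force: 44.8
```

Run:
```python
from h import *
st=robot.state();i=optics.read_camera("wrist");cv2.imwrite("pics/w7.png",i[:,:,::-1])
np.savez("w7.npz",p=st["eef_pos"],r=st["eef_rot"]);print(st["eef_pos"],st["eef_rot"].round(3).tolist(),proj(cam("wrist",st),[[568,67,186],[478,61,186]]))
```

```text
[526.87625324  18.11880827 278.57286989] [[-0.998, -0.056, 0.001], [-0.056, 0.998, 0.0], [-0.001, 0.0, -1.0]] [[389.63418547 307.50274081]
 [397.40681142 159.87146677]]
```

View pics/w7.png

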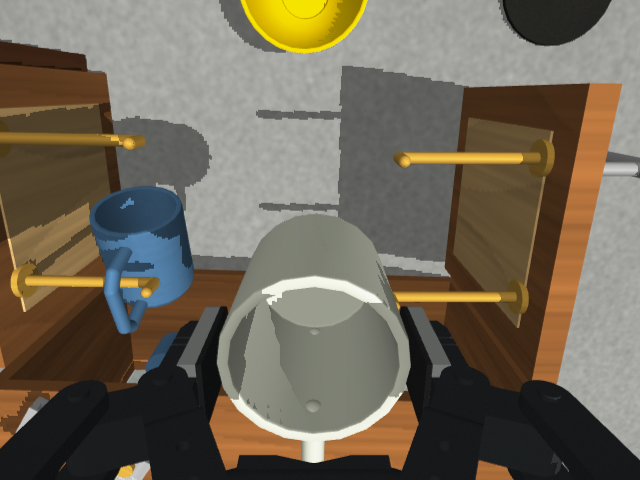

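The blue mug hangs tipped on r1. The l1 prong runs along row 297 from (400) to (515), and the l2 tip is at (403,160).

Run:
```python
from mug import *
q=np.load("w7.npz");c=cam("wrist",dict(eef_pos=q["p"],eef_rot=q["r"]))
for z in(302,306): print("rim",plane(c,[(314,360),(217,360),(410,360)],z).round(1).tolist())
print("l1",plane(c,[(405,297),(505,298)],168).round(1).tolist(),"l2",plane(c,[(410,160),(530,157)],168).round(1).tolist(),"tip l2",plane(c,(403,159),186).round(1))
print("r1",plane(c,[(40,282),(140,283)],168).round(1).tolist(),"r2",plane(c,[(10,140),(120,140)],168).round(1).tolist())
```

```text
rim [[528.0, 17.9, 302.0], [529.8, -13.6, 302.0], [526.2, 49.0, 302.0]]
rim [[525.2, 17.7, 306.0], [526.9, -12.7, 306.0], [523.5, 47.8, 306.0]]
l1 [[569.2, 80.3, 168.0], [566.2, 145.9, 168.0]] l2 [[480.1, 72.1, 168.0], [474.4, 142.3, 168.0]] tip l2 [[477.4  64.  186. ]]
r1 [[571.8, -156.5, 168.0], [568.9, -92.1, 168.0]] r2 [[481.9, -160.8, 168.0], [478.3, -97.2, 168.0]]
```

Call:
{"fn": "move_arm", "kwargs": {"moves": [[0.1, 0, -3, 0, 0, 0, 120], [0, 0, -3, 0, 0, 0, 120], [0, 0, -3.1, 0, 0, 0, 120], [0, 0, 0, 0, 0, 0, 120], [0, 0, 0, 0, 0, 0, 120]]}}

```text
clock: 23.85
eef_pos: [525.6, 20.8, 184.3]
eef_rot: [[-0.998, -0.06, -0.007], [-0.06, 0.998, 0.001], [0.007, 0.001, -1.0]]
wrist_force: [-0.1, 0.3, -0.9]
opening: 61.6
gripper_force: 44.9
```

Call:
{"fn": "move_arm", "kwargs": {"moves": [[0, 1.2, 0, 0, 0, 0, 120], [0, 1.2, 0, 0, 0, 0, 120], [-0.1, 1.2, 0, 0, 0, 0, 120], [0, 1.2, 0, 0, 0, 0, 120]]}}

```text
clock: 24.18
eef_pos: [528.4, 69.3, 189.9]
eef_rot: [[-0.998, -0.059, 0.005], [-0.059, 0.998, 0.0], [-0.005, 0.0, -1.0]]
wrist_force: [-0.7, -0.8, -3.0]
opening: 61.2
gripper_force: 44.9
```

Call:
{"fn": "move_arm", "kwargs": {"moves": [[0, 0.9, 0, 0, 0, 0, 120], [0, 0.8, 0, 0, 0, 0, 120], [0, 0.8, 0, 0, 0, 0, 120], [0, 0, 0, 0, 0, 0, 120]]}}

```text
clock: 24.52
eef_pos: [526.8, 94.2, 187.0]
eef_rot: [[-0.998, -0.06, 0.0], [-0.06, 0.998, 0.001], [-0.0, 0.001, -1.0]]
wrist_force: [-0.7, -0.4, -1.2]
opening: 61.5
gripper_force: 44.9
```

Call:
{"fn": "move_arm", "kwargs": {"moves": [[0, 0, -0.8, 0, 0, 0, 120], [0, 0, -0.8, 0, 0, 0, 120], [0, 0, -0.7, 0, 0, 0, 120], [0, 0, 0, 0, 0, 0, 120], [0, 0, 0, 0, 0, 0, 120]]}}

```text
clock: 24.93
eef_pos: [526.4, 91.9, 163.1]
eef_rot: [[-0.998, -0.057, -0.001], [-0.057, 0.998, -0.0], [0.001, -0.0, -1.0]]
wrist_force: [0.3, -0.5, -1.2]
opening: 61.4
gripper_force: 44.9
```

Call:
{"fn": "move_arm", "kwargs": {"moves": [[0, 0, -0.2, 0, 0, 0, 120], [0, 0, 0, 0, 0, 0, 120], [0, 0, 0, 0, 0, 0, 120]]}}

```text
clock: 25.18
eef_pos: [526.8, 92.1, 162.2]
eef_rot: [[-0.998, -0.058, 0.0], [-0.058, 0.998, -0.0], [-0.0, -0.0, -1.0]]
wrist_force: [-1.0, 0.1, -1.6]
opening: 61.9
gripper_force: 45.0
```

Call:
{"fn": "move_arm", "kwargs": {"moves": [[0, 0, -0.15, 0, 0, 0, 120], [0, 0, 0, 0, 0, 0, 120], [0, 0, 0, 0, 0, 0, 120]]}}

```text
clock: 25.43
eef_pos: [527.1, 92.2, 161.3]
eef_rot: [[-0.998, -0.058, 0.001], [-0.058, 0.998, -0.001], [-0.001, -0.001, -1.0]]
wrist_force: [-1.7, -0.7, 2.1]
opening: 61.8
gripper_force: 45.2
```

Call:
{"fn": "move_arm", "kwargs": {"moves": [[0, 0, 0, 0, 0, 0, 55], [0, 0, 0, 0, 0, 0, 45], [0, 0, 0, 0, 0, 0, 34], [0, 0, 0, 0, 0, 0, 34], [0, 0, 0, 0, 0, 0, 34]]}}

```text
clock: 25.85
eef_pos: [526.8, 92.5, 160.2]
eef_rot: [[-0.998, -0.058, -0.0], [-0.058, 0.998, 0.0], [0.0, 0.0, -1.0]]
wrist_force: [0.2, 0.4, 0.0]
opening: 74.2
gripper_force: 0.0
```

Call:
{"fn": "move_arm", "kwargs": {"moves": [[0, 0, 2, 0, 0, 0, 34], [0, 0, 3, 0, 0, 0, 34], [0, 0, 3, 0, 0, 0, 34], [0, 0, 3, 0, 0, 0, 34], [0.2, -3.5, 0, 0, 0, 0, 0]]}}

```text
clock: 26.27
eef_pos: [531.2, 61.7, 277.8]
eef_rot: [[-0.998, -0.065, 0.012], [-0.065, 0.998, 0.004], [-0.012, 0.003, -1.0]]
wrist_force: [1.2, -0.9, -0.0]
opening: 84.0
gripper_force: 0.0
```

Call:
{"fn": "move_arm", "kwargs": {"moves": [[0.4, -3.68, 0, 0, 0, 6.5, 0], [0.4, -3.68, 0, 0, 0, 6.5, 0], [0.4, -3.68, 0, 0, 0, 6.5, 0], [0.4, -3.68, 0, 0, 0, 6.5, 0], [0.4, -3.68, 0, 0, 0, 6.5, 0]]}}

```text
clock: 26.68
eef_pos: [548.9, -128.2, 270.5]
eef_rot: [[-0.807, -0.59, 0.0], [-0.59, 0.807, 0.0], [-0.0, -0.0, -1.0]]
wrist_force: [1.2, 0.3, 0.3]
opening: 85.6
gripper_force: 0.0
```

Call:
{"fn": "move_arm", "kwargs": {"moves": [[0.4, -3.68, 0, 0, 0, 6.5, 0], [0.4, -3.68, 0, 0, 0, 6.5, 0], [0.4, -3.68, 0, 0, 0, 6.5, 0], [0.4, -3.68, 0, 0, 0, 6.5, 0], [0.4, -3.68, 0, 0, 0, 6.5, 0]]}}

```text
clock: 27.1
eef_pos: [568.8, -312.4, 270.3]
eef_rot: [[-0.364, -0.931, 0.0], [-0.931, 0.364, 0.0], [-0.0, -0.0, -1.0]]
wrist_force: [0.7, 0.5, 0.7]
opening: 85.6
gripper_force: 0.0
```

Call:
{"fn": "move_arm", "kwargs": {"moves": [[0.4, -3.0, 0, 0, 0, 6.5, 0], [0, 0, 0, 0, 0, 0, 0], [0, 0, 0, 0, 0, 0, 0]]}}

```text
clock: 27.35
eef_pos: [572.4, -342.4, 268.3]
eef_rot: [[-0.265, -0.964, -0.002], [-0.964, 0.265, 0.002], [-0.001, 0.003, -1.0]]
wrist_force: [0.1, -0.1, -0.6]
opening: 85.6
gripper_force: 0.0
```

Run:
```python
from h import *
st=robot.state();i=optics.read_camera("wrist")
b=optics.read_camera("side");cv2.imwrite("pics/s8.png",b[:,:,::-1])
np.savez("w8.npz",p=st["eef_pos"],r=st["eef_rot"]);print(st["eef_pos"],st["eef_rot"].round(3).tolist(),proj(cam("wrist",st),[[571,-341,74],[439,-345,74]]))
m=np.zeros((480,800,3),np.uint8);m[:,:560]=i[:,:560];m[:240,560:]=cv2.resize(b[170:350,260:440],(240,240));m[240:,560:]=cv2.resize(b[300:480,250:430],(240,240))
cv2.imwrite("pics/w8.png",m[:,:,::-1])
```

```text
[ 572.4015631  -342.3723116   268.27170121] [[-0.265, -0.964, -0.002], [-0.964, 0.265, 0.002], [-0.001, 0.003, -1.0]] [[314.6932492  199.94053904]
 [476.74233737 151.44444667]]
```

View pics/w8.png

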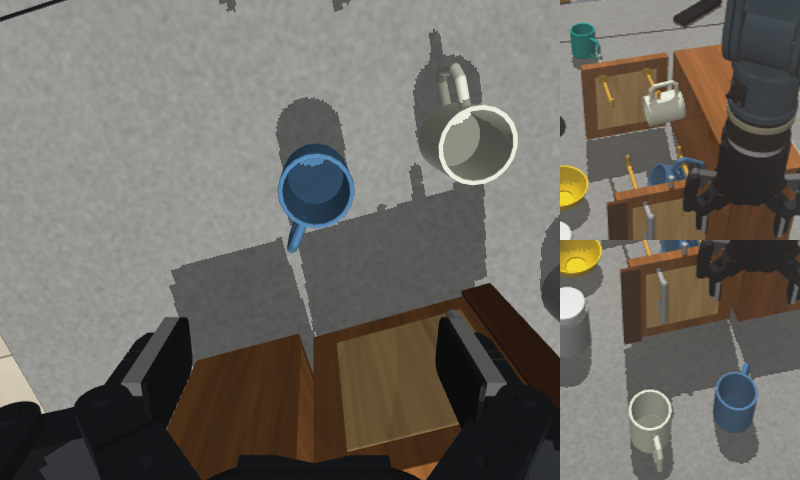

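White hangs on l1. The right-hand blue mug's rim is centred at (316,189) with its handle tip at (293,247). The white rim is at (478,145) with its handle at (459,68).

Run:
```python
from mug import *
q=np.load("w8.npz");c=cam("wrist",dict(eef_pos=q["p"],eef_rot=q["r"]))
mug(c,(316.5,190),(293,247),(20,35,50));mug(c,(478,145),(459,69),(35,50,62))
```

```text
[ 567.5 -348.5   74. ] 20 len 71.9 h 56.8
[ 567.5 -348.5   74. ] 35 len 66.4 h 55.9
[ 567.5 -348.5   74. ] 50 len 61.0 h 54.9
[ 437.3 -349.7   74. ] 35 len 57.4 h -97.1
[ 437.3 -349.7   74. ] 50 len 57.6 h -92.2
[ 437.3 -349.7   74. ] 62 len 58.1 h -88.4
```

Call:
{"fn": "move_arm", "kwargs": {"moves": [[-0.4, -0.5, -3, 0, 0, -6.2, 0], [0, 0, -3.5, 0, 0, -6.2, 0], [0, 0, -3.5, 0, 0, -6.2, 0], [0, 0, -2.5, 0, 0, 0, 0], [0, 0, 0, 0, 0, 0, 0]]}}

```text
clock: 27.87
eef_pos: [565.4, -340.8, 137.9]
eef_rot: [[-0.554, -0.832, -0.011], [-0.832, 0.554, 0.008], [-0.001, 0.013, -1.0]]
wrist_force: [-0.9, 0.1, -1.6]
opening: 85.5
gripper_force: 0.0
```

Call:
{"fn": "move_arm", "kwargs": {"moves": [[0, 0, -3, 0, 0, 0, 0], [0, 0, -3, 0, 0, 0, 0], [0, 0, -3, 0, 0, 0, 0], [0, 0, -1.5, 0, 0, 0, 0], [0, 0, 0, 0, 0, 0, 0]]}}

```text
clock: 28.28
eef_pos: [567.2, -342.8, 37.7]
eef_rot: [[-0.555, -0.832, -0.005], [-0.832, 0.555, 0.004], [-0.001, 0.006, -1.0]]
wrist_force: [-0.0, 0.5, -0.5]
opening: 85.4
gripper_force: 0.0
```

Call:
{"fn": "move_arm", "kwargs": {"newtons": 40, "moves": [[-0.1, -0.3, 0, 0, 0, 0, 0], [0, 0, 0, 0, 0, 0, 60], [0, 0, 0, 0, 0, 0, 120], [0, 0, 0, 0, 0, 0, 120], [0, 0, 0, 0, 0, 0, 120]]}}

```text
clock: 28.7
eef_pos: [569.7, -350.1, 44.8]
eef_rot: [[-0.556, -0.831, 0.005], [-0.831, 0.556, -0.004], [0.001, -0.006, -1.0]]
wrist_force: [-0.8, 0.7, 6.1]
opening: 61.6
gripper_force: 44.4
```

Call:
{"fn": "move_arm", "kwargs": {"moves": [[0, 0, 0, 0, 0, 0, 120], [0, 0, 0, 0, 0, 0, 120]]}}

```text
clock: 28.87
eef_pos: [569.7, -350.1, 44.9]
eef_rot: [[-0.556, -0.831, 0.005], [-0.831, 0.556, -0.004], [0.0, -0.006, -1.0]]
wrist_force: [0.4, 0.1, 5.5]
opening: 61.5
gripper_force: 44.4
```

Call:
{"fn": "move_arm", "kwargs": {"moves": [[0, 0, 4, 0, 0, 0, 120], [0, 0, 4, 0, 0, 0, 120], [0, 0, 4, 0, 0, 0, 120], [0, 0, 4, 0, 0, 0, 120], [0, 0, 4, 0, 0, 0, 120]]}}

```text
clock: 29.28
eef_pos: [567.7, -348.4, 243.3]
eef_rot: [[-0.556, -0.831, 0.001], [-0.831, 0.556, -0.001], [-0.0, -0.001, -1.0]]
wrist_force: [1.1, -1.1, -1.9]
opening: 61.5
gripper_force: 45.1
```

Call:
{"fn": "move_arm", "kwargs": {"moves": [[0, 0, 4, 0, 0, 0, 120], [-1.48, 3.55, 0, 0, 0, -6.25, 120], [-1.48, 3.55, 0, 0, 0, -6.25, 120], [-1.48, 3.55, 0, 0, 0, -6.25, 120], [-1.48, 3.55, 0, 0, 0, -6.25, 120]]}}

```text
clock: 29.7
eef_pos: [508.8, -205.8, 281.5]
eef_rot: [[-0.858, -0.513, 0.002], [-0.513, 0.858, -0.001], [-0.001, -0.002, -1.0]]
wrist_force: [1.3, 0.3, -1.2]
opening: 61.3
gripper_force: 45.1
```

Call:
{"fn": "move_arm", "kwargs": {"moves": [[-1.48, 3.55, 0, 0, 0, -6.25, 120], [-1.48, 3.55, 0, 0, 0, -6.25, 120], [-1.48, 3.55, 0, 0, 0, -6.25, 120], [-1.48, 3.55, 0, 0, 0, -6.25, 120], [-1.48, 3.55, 0, 0, 0, -6.25, 120]]}}

```text
clock: 30.12
eef_pos: [433.7, -27.6, 281.3]
eef_rot: [[-1.0, 0.006, 0.002], [0.006, 1.0, -0.0], [-0.002, -0.0, -1.0]]
wrist_force: [0.4, -0.2, -2.0]
opening: 61.4
gripper_force: 45.1
```

Call:
{"fn": "move_arm", "kwargs": {"moves": [[0, 0, -2, 0, 0, 0, 120], [0, 0, -2, 0, 0, 0, 120], [0, 0, 0, 0, 0, 0, 120], [0, 0, 0, 0, 0, 0, 120]]}}

```text
clock: 30.45
eef_pos: [433.8, -28.7, 240.1]
eef_rot: [[-1.0, 0.0, -0.002], [0.0, 1.0, 0.0], [0.002, 0.0, -1.0]]
wrist_force: [-0.8, -0.5, -1.9]
opening: 61.8
gripper_force: 45.2
```

Run:
```python
from h import *
st=robot.state();i=optics.read_camera("wrist");cv2.imwrite("pics/w9.png",i[:,:,::-1])
np.savez("w9.npz",p=st["eef_pos"],r=st["eef_rot"]);print(st["eef_pos"],st["eef_rot"].round(3).tolist())
```

```text
[433.80548852 -28.74049706 240.08462996] [[-1.0, 0.0, -0.002], [0.0, 1.0, 0.0], [0.002, 0.0, -1.0]]
```

View pics/w9.png

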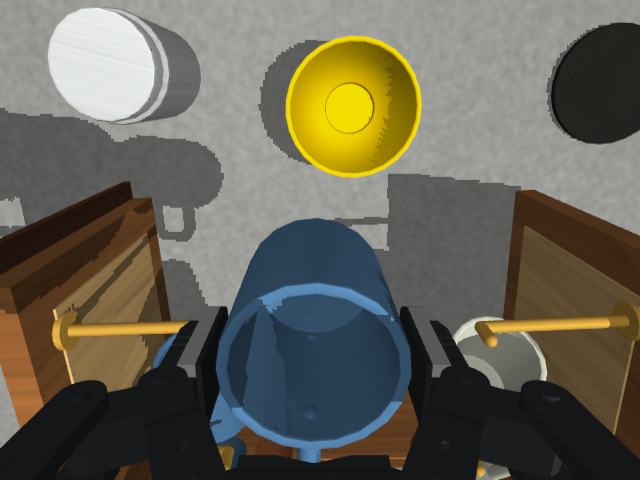

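Run:
```python
from mug import *
q=np.load("w9.npz");c=cam("wrist",dict(eef_pos=q["p"],eef_rot=q["r"]))
z=240.1-44.2+74
print("rim",plane(c,[(314,365),(217,365),(410,365)],z).round(1).tolist())
print("r2",plane(c,[(75,331),(180,329)],168).round(1).tolist(),"l2",plane(c,[(500,326),(610,322)],168).round(1).tolist(),"tip l2",plane(c,(487,336),186).round(1))
```

```text
rim [[432.4, -29.1, 269.9], [432.4, -59.0, 269.9], [432.4, 0.6, 269.9]]
r2 [[481.5, -164.9, 168.0], [480.2, -105.0, 168.0]] l2 [[478.2, 77.1, 168.0], [475.6, 139.2, 168.0]] tip l2 [[473.6  62.2 186. ]]
```

Call:
{"fn": "move_arm", "kwargs": {"moves": [[0.35, 0, -2.7, 0, 0, 0, 120], [0, 0, -2.7, 0, 0, 0, 120], [0, 0, 0, 0, 0, 0, 120], [0, 0, 0, 0, 0, 0, 120]]}}

```text
clock: 30.83
eef_pos: [437.4, -29.3, 186.1]
eef_rot: [[-1.0, 0.001, -0.003], [0.001, 1.0, 0.001], [0.003, 0.001, -1.0]]
wrist_force: [0.7, -0.7, -1.2]
opening: 61.3
gripper_force: 45.2
```

Call:
{"fn": "move_arm", "kwargs": {"moves": [[0, -1.2, 0, 0, 0, 0, 120], [0, -1.2, 0, 0, 0, 0, 120], [0, -1.2, 0, 0, 0, 0, 120], [0, -1.2, 0, 0, 0, 0, 120]]}}

```text
clock: 31.17
eef_pos: [440.2, -78.5, 190.4]
eef_rot: [[-1.0, 0.001, 0.006], [0.001, 1.0, -0.002], [-0.006, -0.002, -1.0]]
wrist_force: [-1.0, 0.2, -1.8]
opening: 61.6
gripper_force: 45.2
```

Call:
{"fn": "move_arm", "kwargs": {"moves": [[0, -1, 0, 0, 0, 0, 120], [0, -1, 0, 0, 0, 0, 120], [0, -0.8, 0, 0, 0, 0, 120], [0, 0, 0, 0, 0, 0, 120]]}}

```text
clock: 31.5
eef_pos: [438.8, -106.8, 187.5]
eef_rot: [[-1.0, 0.002, 0.002], [0.002, 1.0, -0.001], [-0.002, -0.001, -1.0]]
wrist_force: [0.4, -0.5, -2.3]
opening: 61.5
gripper_force: 45.2
```

Call:
{"fn": "move_arm", "kwargs": {"moves": [[0, 0, -0.8, 0, 0, 0, 120], [0, 0, -0.8, 0, 0, 0, 120], [0, 0, -0.6, 0, 0, 0, 120], [0, 0, 0, 0, 0, 0, 120], [0, 0, 0, 0, 0, 0, 120]]}}

```text
clock: 31.92
eef_pos: [437.3, -104.3, 163.2]
eef_rot: [[-1.0, -0.0, -0.002], [-0.0, 1.0, 0.001], [0.002, 0.001, -1.0]]
wrist_force: [0.2, 0.2, -1.3]
opening: 61.8
gripper_force: 45.2
```

Contact is expected at about z 159.5.

Call:
{"fn": "move_arm", "kwargs": {"moves": [[0, 0, -0.3, 0, 0, 0, 120], [0, 0, 0, 0, 0, 0, 120], [0, 0, 0, 0, 0, 0, 120]]}}

```text
clock: 32.17
eef_pos: [438.2, -104.9, 161.5]
eef_rot: [[-1.0, 0.0, 0.0], [0.0, 1.0, -0.0], [-0.0, -0.0, -1.0]]
wrist_force: [0.4, 1.0, -2.0]
opening: 61.7
gripper_force: 45.2
```

Call:
{"fn": "move_arm", "kwargs": {"moves": [[0, 0, -0.2, 0, 0, 0, 120], [0, 0, 0, 0, 0, 0, 120], [0, 0, 0, 0, 0, 0, 120]]}}

```text
clock: 32.42
eef_pos: [438.5, -105.2, 159.9]
eef_rot: [[-1.0, 0.0, 0.001], [0.0, 1.0, -0.0], [-0.001, -0.0, -1.0]]
wrist_force: [-0.3, -0.1, -1.5]
opening: 61.6
gripper_force: 45.3
```

Call:
{"fn": "move_arm", "kwargs": {"moves": [[0, 0, -0.2, 0, 0, 0, 120], [0, 0, 0, 0, 0, 0, 120], [0, 0, 0, 0, 0, 0, 120]]}}

```text
clock: 32.67
eef_pos: [438.6, -105.2, 158.8]
eef_rot: [[-1.0, 0.0, 0.002], [0.0, 1.0, -0.001], [-0.002, -0.001, -1.0]]
wrist_force: [-1.8, 0.5, 4.5]
opening: 61.7
gripper_force: 45.8
```

Call:
{"fn": "move_arm", "kwargs": {"moves": [[0, 0, 0, 0, 0, 0, 120]]}}

```text
clock: 32.75
eef_pos: [438.6, -105.2, 158.6]
eef_rot: [[-1.0, 0.0, 0.002], [0.0, 1.0, -0.001], [-0.002, -0.001, -1.0]]
wrist_force: [-1.8, 0.7, 5.8]
opening: 61.3
gripper_force: 45.8
```

Call:
{"fn": "move_arm", "kwargs": {"moves": [[0, 0, 0, 0, 0, 0, 55], [0, 0, 0, 0, 0, 0, 45], [0, 0, 0, 0, 0, 0, 34], [0, 0, 0, 0, 0, 0, 34], [0, 0, 0, 0, 0, 0, 34]]}}

```text
clock: 33.17
eef_pos: [438.0, -105.0, 156.9]
eef_rot: [[-1.0, 0.0, -0.001], [0.0, 1.0, 0.0], [0.001, 0.0, -1.0]]
wrist_force: [-0.3, -1.0, 0.2]
opening: 74.1
gripper_force: 0.0
```

Call:
{"fn": "move_arm", "kwargs": {"moves": [[0, 0, 2, 0, 0, 0, 34], [0, 0, 3, 0, 0, 0, 34], [0, 0, 3, 0, 0, 0, 34], [0, 0, 3, 0, 0, 0, 0], [0, -1.75, 0, 0, 0, -6.6, 0]]}}

```text
clock: 33.58
eef_pos: [440.5, -121.8, 274.3]
eef_rot: [[-0.993, 0.114, 0.01], [0.114, 0.993, -0.003], [-0.01, -0.002, -1.0]]
wrist_force: [0.3, -0.8, 1.9]
opening: 85.3
gripper_force: 0.0
```

Call:
{"fn": "move_arm", "kwargs": {"moves": [[0, -1.75, 0, 0, 0, -6.6, 0], [0, -1.75, 0, 0, 0, -6.6, 0], [0, -1.75, 0, 0, 0, -6.6, 0], [0, -1.75, 0, 0, 0, -6.6, 0], [0, -1.75, 0, 0, 0, -6.6, 0]]}}

```text
clock: 34.0
eef_pos: [438.1, -210.9, 267.2]
eef_rot: [[-0.767, 0.642, -0.0], [0.642, 0.767, 0.0], [0.0, -0.0, -1.0]]
wrist_force: [-0.2, 0.9, -0.5]
opening: 85.3
gripper_force: 0.0
```

Call:
{"fn": "move_arm", "kwargs": {"moves": [[0, -1.75, 0, 0, 0, -6.6, 0], [0, -1.75, 0, 0, 0, -6.6, 0], [0, -1.75, 0, 0, 0, -6.6, 0], [0, -1.75, 0, 0, 0, -6.6, 0], [0, -1.75, 0, 0, 0, -6.6, 0]]}}

```text
clock: 34.42
eef_pos: [438.1, -298.4, 267.1]
eef_rot: [[-0.293, 0.956, -0.0], [0.956, 0.293, 0.0], [0.0, -0.0, -1.0]]
wrist_force: [-0.2, -0.3, -0.2]
opening: 85.2
gripper_force: 0.0
```

Call:
{"fn": "move_arm", "kwargs": {"moves": [[0, -1.75, 0, 0, 0, -6.6, 0], [0, -1.75, 0, 0, 0, -6.6, 0], [0, -1.75, 0, 0, 0, -6.2, 0], [0, 0, 0, 0, 0, 0, 0], [0, 0, 0, 0, 0, 0, 0]]}}

```text
clock: 34.83
eef_pos: [437.9, -350.5, 266.6]
eef_rot: [[0.035, 0.999, -0.001], [0.999, -0.035, 0.001], [0.001, -0.001, -1.0]]
wrist_force: [0.1, 0.5, 0.2]
opening: 85.1
gripper_force: 0.0
```

```bash
cat > det.py <<'E'
from h import *
st=robot.state();i=optics.read_camera("wrist");cv2.imwrite("pics/w10.png",i[:,:,::-1])
c=cam("wrist",st);print(st["eef_pos"],st["eef_rot"].round(3).tolist())
print("pred",proj(c,[[437.3,-349.7,74],[437,-409,55]]).round(0).tolist())
hsv=cv2.cvtColor(i,cv2.COLOR_RGB2HSV)
for th in(170,190,205):
    m=((hsv[...,2]>th)&(hsv[...,1]<60)).astype(np.uint8);m[300:]=0
    n,l,s,ce=cv2.connectedComponentsWithStats(m)
    for k in range(1,n):
        if s[k,4]>60:
            P=np.argwhere(l==k)[:,::-1];h=cv2.convexHull(P.astype(np.int32));e=cv2.fitEllipse(h) if len(h)>5 else None
            print(th,s[k].tolist(),ce[k].round(0),e)
E
python3 det.py
```

```text
[ 437.88816434 -350.49985475  266.62166092] [[0.035, 0.999, -0.001], [0.999, -0.035, 0.001], [0.001, -0.001, -1.0]]
pred [[313.0, 198.0], [315.0, 259.0]]
170 [276, 160, 76, 74, 817] [314. 195.] ((313.6320495605469, 196.28736877441406), (73.58822631835938, 75.48431396484375), 90.29834747314453)
170 [294, 193, 38, 16, 412] [312. 200.] ((312.2802734375, 200.05001831054688), (15.0492582321167, 36.345272064208984), 94.64896392822266)
170 [313, 237, 8, 19, 111] [317. 246.] ((316.4771423339844, 244.50840759277344), (8.320545196533203, 21.67282485961914), 175.79815673828125)
190 [277, 160, 74, 73, 560] [313. 195.] ((313.5091857910156, 195.9671173095703), (72.32855224609375, 74.50003814697266), 83.67341613769531)
190 [294, 193, 38, 15, 389] [312. 200.] ((312.2043762207031, 199.7379913330078), (14.475533485412598, 35.65614700317383), 94.62052154541016)
```

Call:
{"fn": "move_arm", "kwargs": {"moves": [[0, 0.1, -3, 0, 0, 3, 0], [0, 0, -3.5, 0, 0, 0, 0], [0, 0, -3.5, 0, 0, 0, 0], [0, 0, -2.3, 0, 0, 0, 0], [0, 0, 0, 0, 0, 0, 0]]}}

```text
clock: 35.3
eef_pos: [435.1, -344.6, 137.5]
eef_rot: [[-0.02, 1.0, -0.009], [1.0, 0.02, 0.009], [0.009, -0.009, -1.0]]
wrist_force: [-1.0, 1.0, -2.0]
opening: 85.5
gripper_force: 0.0
```

Call:
{"fn": "move_arm", "kwargs": {"moves": [[0, 0, -3, 0, 0, 0, 0], [0, 0, -3, 0, 0, 0, 0], [0, 0, -3, 0, 0, 0, 0], [0, 0, -1.4, 0, 0, 0, 0], [0, 0, 0, 0, 0, 0, 0]]}}

```text
clock: 35.72
eef_pos: [436.5, -346.5, 37.8]
eef_rot: [[-0.019, 1.0, -0.004], [1.0, 0.019, 0.005], [0.005, -0.004, -1.0]]
wrist_force: [0.1, 0.4, -0.4]
opening: 85.2
gripper_force: 0.0
```

Call:
{"fn": "move_arm", "kwargs": {"newtons": 40, "moves": [[0, 0, 0, 0, 0, 0, 30], [0, 0, 0, 0, 0, 0, 60], [0, 0, 0, 0, 0, 0, 120], [0, 0, 0, 0, 0, 0, 120], [0, 0, 0, 0, 0, 0, 120]]}}

```text
clock: 36.13
eef_pos: [440.0, -350.6, 44.0]
eef_rot: [[-0.017, 1.0, 0.004], [1.0, 0.017, -0.004], [-0.004, 0.004, -1.0]]
wrist_force: [-1.3, 1.6, 7.3]
opening: 62.1
gripper_force: 44.4
```

Call:
{"fn": "move_arm", "kwargs": {"moves": [[0, 0, 0, 0, 0, 0, 120], [0, 0, 0, 0, 0, 0, 120]]}}

```text
clock: 36.3
eef_pos: [440.0, -350.6, 44.0]
eef_rot: [[-0.017, 1.0, 0.004], [1.0, 0.017, -0.004], [-0.004, 0.004, -1.0]]
wrist_force: [-1.2, 1.4, 6.5]
opening: 62.2
gripper_force: 44.4
```

Call:
{"fn": "move_arm", "kwargs": {"moves": [[0, 0, 4, 0, 0, 0, 120], [0, 0, 4, 0, 0, 0, 120], [0, 0, 4, 0, 0, 0, 120], [0, 0, 4, 0, 0, 0, 120], [0, 0, 4, 0, 0, 0, 120]]}}

```text
clock: 36.72
eef_pos: [438.1, -348.9, 243.0]
eef_rot: [[-0.017, 1.0, 0.001], [1.0, 0.017, -0.001], [-0.001, 0.001, -1.0]]
wrist_force: [0.5, -1.2, -1.3]
opening: 62.2
gripper_force: 44.9
```

Call:
{"fn": "move_arm", "kwargs": {"moves": [[0, 0, 4, 0, 0, 0, 120], [0, 2.8, 0, 0, 0, 7.1, 120], [0, 2.8, 0, 0, 0, 7.1, 120], [0, 2.8, 0, 0, 0, 7.1, 120], [0, 2.8, 0, 0, 0, 7.1, 120]]}}

```text
clock: 37.13
eef_pos: [438.4, -236.4, 281.6]
eef_rot: [[-0.495, 0.869, 0.002], [0.869, 0.495, -0.001], [-0.002, 0.001, -1.0]]
wrist_force: [0.3, -0.3, -1.7]
opening: 61.8
gripper_force: 44.9
```

Call:
{"fn": "move_arm", "kwargs": {"moves": [[0, 2.8, 0, 0, 0, 7.1, 120], [0, 2.8, 0, 0, 0, 7.1, 120], [0, 2.8, 0, 0, 0, 7.1, 120], [0, 2.8, 0, 0, 0, 7.1, 120], [0, 2.8, 0, 0, 0, 7.1, 120]]}}

```text
clock: 37.55
eef_pos: [438.1, -95.8, 281.2]
eef_rot: [[-0.908, 0.419, 0.002], [0.419, 0.908, -0.0], [-0.002, 0.0, -1.0]]
wrist_force: [0.5, -0.3, -1.6]
opening: 61.5
gripper_force: 44.9
```

Call:
{"fn": "move_arm", "kwargs": {"moves": [[0, 2.8, 0, 0, 0, 7.1, 120], [0, 2.8, 0, 0, 0, 7.1, 120], [0, 2.8, 0, 0, 0, 7.1, 120], [0, 2.8, 0, 0, 0, 7.1, 120], [0, 0, 0, 0, 0, 0, 120]]}}

```text
clock: 37.97
eef_pos: [437.9, 19.2, 281.4]
eef_rot: [[-0.998, -0.066, 0.002], [-0.066, 0.998, 0.003], [-0.002, 0.003, -1.0]]
wrist_force: [0.8, 0.8, -1.6]
opening: 61.6
gripper_force: 45.0
```

Call:
{"fn": "move_arm", "kwargs": {"moves": [[0, 0, -2, 0, 0, 0, 120], [0, 0, -2, 0, 0, 0, 120], [0, 0, 0, 0, 0, 0, 120], [0, 0, 0, 0, 0, 0, 120]]}}

```text
clock: 38.3
eef_pos: [437.3, 14.8, 239.8]
eef_rot: [[-0.998, -0.057, -0.002], [-0.057, 0.998, 0.0], [0.002, 0.0, -1.0]]
wrist_force: [-0.3, 0.3, -1.5]
opening: 61.3
gripper_force: 45.0
```

Run:
```python
from h import *
st=robot.state();i=optics.read_camera("wrist");cv2.imwrite("pics/w11.png",i[:,:,::-1]);c=cam("wrist",st)
p=st["eef_pos"];print(p,st["eef_rot"].round(3).tolist())
hsv=cv2.cvtColor(i,cv2.COLOR_RGB2HSV)
br=((hsv[...,0]>12)&(hsv[...,0]<26)&(hsv[...,1]>170)&(hsv[...,2]>140)).astype(np.uint8)
n,l,s,ce=cv2.connectedComponentsWithStats(br)
for k in range(1,n):
    if s[k,4]>150: print("brass",s[k].tolist())
x=[(u,np.nonzero(br[:,u])[0]) for u in(510,560,600)]
for u,v in x:
    v=v[v>250];print(u,len(v),v.min() if len(v) else 0,v.max() if len(v) else 0,plane(c,(u,np.median(v)),171).round(1) if len(v) else 0)
# predicted rim/prong
print("rim pred",proj(c,[p[0]-1,p[1],p[2]-43.3+74]).round(1),"prong pred",proj(c,[[478.2,77,168],[475.6,139,168],[478,63,186]]).round(0).tolist())
w=((hsv[...,2]>200)&(hsv[...,1]<40)).astype(np.uint8)
n,l,s,ce=cv2.connectedComponentsWithStats(w)
for k in range(1,n):
    if s[k,4]>400: print("white",s[k].tolist())
```

```text
[437.32065925  14.76278194 239.79027849] [[-0.998, -0.057, -0.002], [-0.057, 0.998, 0.0], [0.002, 0.0, -1.0]]
brass [238, 33, 129, 136, 8311]
brass [574, 284, 58, 126, 3364]
brass [0, 305, 73, 12, 750]
brass [92, 307, 25, 10, 166]
brass [442, 323, 86, 11, 821]
510 11 323 333 [[474.7 127.  171. ]]
560 0 0 0 0
600 105 284 402 [[479.4 179.6 171. ]]
rim pred [[315.3 367.9]] prong pred [[419.0, 326.0], [528.0, 328.0], [401.0, 342.0]]
white [0, 0, 89, 98, 7630]
white [251, 275, 145, 38, 1632]
white [232, 400, 167, 63, 1717]
```

Call:
{"fn": "move_arm", "kwargs": {"moves": [[0.1, 0, -2.7, 0, 0, 0, 120], [0, 0, -2.7, 0, 0, 0, 120], [0, 0, 0, 0, 0, 0, 120], [0, 0, 0, 0, 0, 0, 120]]}}

```text
clock: 38.68
eef_pos: [438.4, 14.7, 186.3]
eef_rot: [[-0.998, -0.056, -0.002], [-0.056, 0.998, 0.0], [0.002, 0.0, -1.0]]
wrist_force: [-0.1, -0.4, -1.3]
opening: 61.7
gripper_force: 45.0
```

Call:
{"fn": "move_arm", "kwargs": {"moves": [[0, 1.2, 0, 0, 0, 0, 120], [0, 1.2, 0, 0, 0, 0, 120], [-0.1, 1.2, 0, 0, 0, 0, 120], [0, 1.2, 0, 0, 0, 0, 120]]}}

```text
clock: 39.02
eef_pos: [440.2, 63.2, 190.5]
eef_rot: [[-0.998, -0.056, 0.006], [-0.056, 0.998, -0.0], [-0.006, -0.0, -1.0]]
wrist_force: [-0.6, 1.0, -1.6]
opening: 61.8
gripper_force: 45.0
```

Call:
{"fn": "move_arm", "kwargs": {"moves": [[0, 0.9, 0, 0, 0, 0, 120], [0, 0.8, 0, 0, 0, 0, 120], [0, 0.7, 0, 0, 0, 0, 120], [0, 0, 0, 0, 0, 0, 120]]}}

```text
clock: 39.35
eef_pos: [438.8, 87.9, 187.6]
eef_rot: [[-0.998, -0.059, 0.002], [-0.059, 0.998, 0.001], [-0.002, 0.0, -1.0]]
wrist_force: [-0.3, -0.3, -1.6]
opening: 61.8
gripper_force: 45.0
```

Call:
{"fn": "move_arm", "kwargs": {"moves": [[0, 0, -0.8, 0, 0, 0, 120], [0, 0, -0.8, 0, 0, 0, 120], [0, 0, -0.7, 0, 0, 0, 120], [0, 0, 0, 0, 0, 0, 120], [0, 0, 0, 0, 0, 0, 120]]}}

```text
clock: 39.77
eef_pos: [437.2, 86.5, 162.0]
eef_rot: [[-0.998, -0.057, -0.003], [-0.057, 0.998, -0.0], [0.003, -0.0, -1.0]]
wrist_force: [0.6, 0.4, -2.1]
opening: 61.6
gripper_force: 45.0
```

Call:
{"fn": "move_arm", "kwargs": {"moves": [[0, 0, -0.3, 0, 0, 0, 120], [0, 0, 0, 0, 0, 0, 120], [0, 0, 0, 0, 0, 0, 120]]}}

```text
clock: 40.02
eef_pos: [438.2, 86.8, 160.5]
eef_rot: [[-0.998, -0.057, 0.0], [-0.057, 0.998, -0.0], [-0.0, -0.0, -1.0]]
wrist_force: [-0.1, 0.3, -0.3]
opening: 61.6
gripper_force: 45.0
```

Call:
{"fn": "move_arm", "kwargs": {"moves": [[0, 0, -0.2, 0, 0, 0, 120], [0, 0, 0, 0, 0, 0, 120], [0, 0, 0, 0, 0, 0, 120], [0, 0, 0, 0, 0, 0, 120]]}}

```text
clock: 40.35
eef_pos: [438.6, 86.9, 159.0]
eef_rot: [[-0.998, -0.057, 0.001], [-0.057, 0.998, -0.0], [-0.001, -0.0, -1.0]]
wrist_force: [0.1, -0.4, 0.5]
opening: 61.9
gripper_force: 45.2
```

Call:
{"fn": "move_arm", "kwargs": {"moves": [[0, 0, -0.1, 0, 0, 0, 120], [0, 0, 0, 0, 0, 0, 120], [0, 0, 0, 0, 0, 0, 120]]}}

```text
clock: 40.6
eef_pos: [438.6, 86.9, 158.3]
eef_rot: [[-0.998, -0.057, 0.001], [-0.057, 0.998, -0.0], [-0.001, -0.0, -1.0]]
wrist_force: [-1.8, -0.9, 4.3]
opening: 61.6
gripper_force: 45.5
```

Contact. I'll release, retreat and check.

Call:
{"fn": "move_arm", "kwargs": {"moves": [[0, 0, 0, 0, 0, 0, 55], [0, 0, 0, 0, 0, 0, 45], [0, 0, 0, 0, 0, 0, 34], [0, 0, 0, 0, 0, 0, 34], [0, 0, 0, 0, 0, 0, 34]]}}

```text
clock: 41.02
eef_pos: [437.9, 87.0, 157.0]
eef_rot: [[-0.998, -0.057, -0.001], [-0.057, 0.998, 0.0], [0.001, 0.0, -1.0]]
wrist_force: [0.8, 0.6, 1.0]
opening: 74.2
gripper_force: 0.0
```

Call:
{"fn": "move_arm", "kwargs": {"moves": [[0, 0, 2, 0, 0, 0, 34], [0, 0, 3, 0, 0, 0, 34], [0, 0, 3, 0, 0, 0, 34], [0, 0, 3.5, 0, 0, 0, 34], [0, -3.5, 1, 0, 0, 0, 34]]}}

```text
clock: 41.43
eef_pos: [439.8, 55.6, 287.8]
eef_rot: [[-0.998, -0.064, 0.008], [-0.064, 0.998, 0.003], [-0.008, 0.003, -1.0]]
wrist_force: [0.7, -1.3, 1.0]
opening: 73.6
gripper_force: 0.0
```

Call:
{"fn": "move_arm", "kwargs": {"moves": [[-2, -3, 1, 0, 0, 0, 34], [-3, -2.3, 1, 0, 0, 0, 34], [-3.5, 0, 1, 0, 0, 0, 34], [-3.5, 0, 1, 0, 0, 0, 34], [0, 0, 0, 0, 0, 0, 34]]}}

```text
clock: 41.85
eef_pos: [314.3, -1.1, 326.2]
eef_rot: [[-0.998, -0.055, 0.004], [-0.055, 0.998, -0.001], [-0.004, -0.002, -1.0]]
wrist_force: [1.0, 0.4, 0.7]
opening: 74.0
gripper_force: 0.0
```

Call:
{"fn": "move_arm", "kwargs": {"moves": [[0, 0, 0, 0, 0, 0, 34], [0, 0, 0, 0, 0, 0, 34], [0, 0, 0, 0, 0, 0, 34], [0, 0, 0, 0, 0, 0, 34], [0, 0, 0, 0, 0, 0, 34]]}}

```text
clock: 42.27
eef_pos: [318.5, -0.9, 321.5]
eef_rot: [[-0.998, -0.058, -0.002], [-0.058, 0.998, 0.001], [0.002, 0.001, -1.0]]
wrist_force: [0.0, 0.2, -0.0]
opening: 74.3
gripper_force: 0.0
```

Run:
```python
from h import *
i=optics.read_camera("wrist");b=optics.read_camera("side");b2=optics.read_camera("scene")
f=lambda x:cv2.resize(x,(400,300),interpolation=3)
m=np.vstack([np.hstack([f(i),f(b[170:370,230:497])]),np.hstack([f(b),f(b2[150:390,110:430])])])
cv2.imwrite("pics/m12.png",m[:,:,::-1]);print(robot.state()["eef_pos"],robot.state()["clock"])
```

```text
[318.38058359  -0.9708354  321.93021706] 42.4167
```

View pics/m12.png

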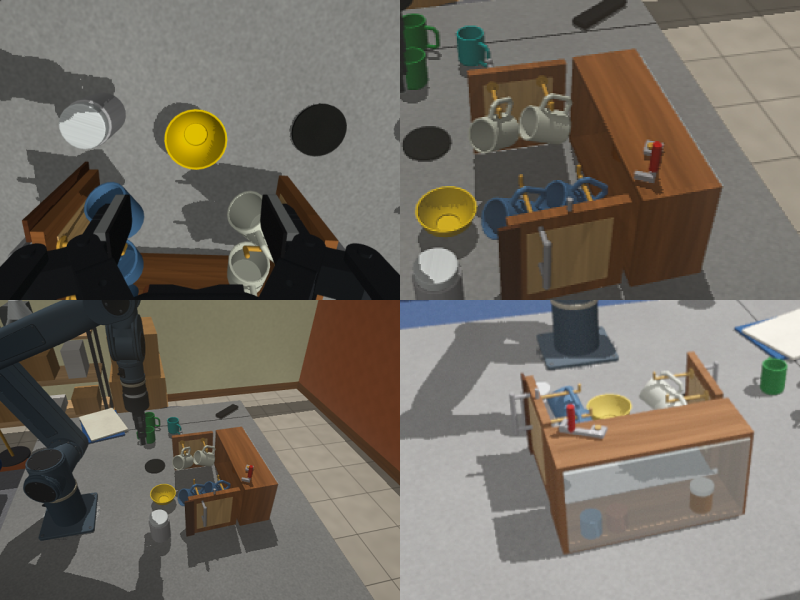

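All four mugs hang tipped on their hooks, white on the left and blue on the right. Both doors are wide open, and the bowl, canister and coaster look undisturbed. I'll let the mugs settle and then hand in.

Call:
{"fn": "move_arm", "kwargs": {"moves": [[0, 0, 0, 0, 0, 0, 34], [0, 0, 0, 0, 0, 0, 34], [0, 0, 0, 0, 0, 0, 34], [0, 0, 0, 0, 0, 0, 34], [0, 0, 0, 0, 0, 0, 34]]}}

```text
clock: 42.83
eef_pos: [318.2, -1.1, 322.5]
eef_rot: [[-0.998, -0.057, 0.0], [-0.057, 0.998, -0.0], [-0.0, -0.0, -1.0]]
wrist_force: [-0.3, -0.1, 0.1]
opening: 73.9
gripper_force: 0.0
```

Call:
{"fn": "move_arm", "kwargs": {"moves": [[0, 0, 0, 0, 0, 0, 34], [0, 0, 0, 0, 0, 0, 34], [0, 0, 0, 0, 0, 0, 34], [0, 0, 0, 0, 0, 0, 34], [0, 0, 0, 0, 0, 0, 34]]}}

```text
clock: 43.25
eef_pos: [318.1, -1.1, 322.5]
eef_rot: [[-0.998, -0.057, 0.0], [-0.057, 0.998, -0.0], [-0.0, -0.0, -1.0]]
wrist_force: [-0.3, 0.4, -0.2]
opening: 74.0
gripper_force: 0.0
```

```bash
python3 -c "
from cell import robot
print(robot.finish_job())"
```

```text
the job is handed in; nothing more can be done
None
```

The job is handed in at about 43 s: catch swung clear, right door then left door opened wide, both white mugs hung on the left door and both blue on the right, and the bowl, canister and coaster left alone; no verdict was returned.

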